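# Unload the centrifuge rotor in order and hold the last spun tube upright

### The job

The centrifuge has stopped with three spun tubes leaning in its rotor. Starting with the tube at the rotor's index pin and going clockwise as seen from above, draw the first tube out along its sloping sleeve and lower it all the way into hole 1 of the tube block (the end with the metal thumb tab), then put the next tube into hole 2 beside it; then draw out the last tube, turn it upright and finish with it still in the gripper, held still and upright with its foot at least 15 cm above the bench and touching nothing else. Never tip a spun tube much further over than it leans in the rotor, do not drop one into the block, and leave the other things alone.

Things in the scene. Friction and masses are not known exactly. Their poses are not given: they have to be found in the camera images.
- centrifuge: round white bench centrifuge, fixed: 238 mm across, open bowl 206 mm across inside, rim 97 mm above the bench; the lift-off lid lies aside on the bench. Origin under the centre of the body; -x of its frame points to the control panel, which reaches 142 mm from the centre and up to 72 mm above the bench
- rotor: aluminium rotor in the bowl, locked. Origin on its axis, 20 mm above the bench; z up. Six round sleeves (16 mm inside, 21 outside, 52 deep) slope 35 degrees, mouths towards the axis. Place 1 lies towards +x, place k at -60*(k-1) degrees (clockwise from above); tubes are in 1, 3, 5. A tube's foot is 89 mm from the axis, 15 mm above the origin. Spindle nut: 23 mm across, 44 mm high
- index_pin (a point): top of the dark upright index pin (black ball top 16 mm across) on the rotor just outside the foot of sleeve 1, 92 mm from the axis, on the side away from the first tube's cap; its top is 89 mm above the bench
- tube_one: capped blood tube, 13.2 mm across (cap looks 16), 92 mm long to the grip end (97 with the cap's top), flat foot, 20 g. Origin: centre of the foot; z along the tube to the cap. At first it leans 35 degrees, cap towards the rotor's axis, 52 mm of it in the sleeve, 40 mm free. The first tube: rotor place 1, at the index pin
- tube_three: capped blood tube, 13.2 mm across (cap looks 16), 92 mm long to the grip end (97 with the cap's top), flat foot, 20 g. Origin: centre of the foot; z along the tube to the cap. At first it leans 35 degrees, cap towards the rotor's axis, 52 mm of it in the sleeve, 40 mm free. The second tube: rotor place 3, next clockwise
- tube_five: capped blood tube, 13.2 mm across (cap looks 16), 92 mm long to the grip end (97 with the cap's top), flat foot, 20 g. Origin: centre of the foot; z along the tube to the cap. At first it leans 35 degrees, cap towards the rotor's axis, 52 mm of it in the sleeve, 40 mm free. The last tube: rotor place 5
- tube_block: grey plastic block, fixed, 46 (x) by 164 (y) by 60 mm tall, origin under its centre, z up. Five blind holes in a row along y: 17.5 mm across, 2.5 mm chamfer, 48 mm deep (floor 12 mm above the bench), at y = +64 (hole 1), +32 (hole 2), 0, -32, -64 mm (hole 5, filled). An aluminium thumb tab 34 mm wide at the hole 1 end, y = +82 to +100 mm, up to 71 mm above the bench
- hole_1 (a point): centre of the mouth of hole 1 of the tube block, on its top face 60 mm above the bench
- hole_2 (a point): centre of the mouth of hole 2 of the tube block, on its top face 60 mm above the bench
- old_tube: the same kind of tube, standing upright in hole 5 of the tube block from an earlier run; origin at the centre of its foot; to be left alone
- timer: bench timer 66x92x28 mm lying on the bench, origin under its centre; to be left alone
- vial_a: small capped vial 23 mm across, 43 mm tall, standing on the bench, origin at its foot; to be left alone
- vial_b: a second such vial; to be left alone
- dropper: dropper bottle 33 mm across, 102 mm tall, standing on the bench, origin at its foot; to be left alone

How it is judged:
By the outcome, as a careful person would: the job done as asked, in the order asked, and still so for the second after the job is handed in, while the arm keeps its last pose, push and grip.
It also fails if it takes over 72 s, if anything falls off the work surface, if the arm or the gripper's body presses on something with over 40 N, if the wrist force passes 120 N, or if a joint passes its speed limit or range.

### The arm

A 7-joint arm with a two-finger parallel gripper is mounted at the origin on the work surface; the furniture and walls round the work are solid. World frame = base frame: x ahead of the robot, y to its left, z up, the work surface at z = 0. Lengths are in mm, angles in degrees, forces in N, time in s.
With the tool pointing down it reaches from about 425 to 950 mm from the base axis. Payload 16.7 kg.
Tool frame: the origin (TCP) lies midway between the tips of the shut fingers; the grasp point (between the pads) lies 19 mm behind it; z points along the fingers, y is the direction in which the jaws open and shut (so a half turn about z gives the same grasp; the last joint's range is limited). The gripper opens to 94 mm and grips with 3 to 60 N. Pads are 16 mm wide; open, the fingers measure 119 mm over their backs; the gripper's body (75 mm by 177 mm) begins 78 mm behind the grasp point.
Start: joints at [-82.477, 24.414, 4.234, 92.017, -1.954, 63.644, -3.845], TCP at [187.064, 648.523, 205.467] pointing down, gripper open.
Joint ranges: [-163.25, 163.25], [-28.42, 122.38], [-70.27, 78.77], [12.13, 141.07], [-58.53, 238.53], [9.26, 117.41], [-156.51, 156.51]. Speed limits (degrees/s): [108.29, 108.29, 136.94, 136.94, 172.46, 172.46, 172.46].

### API

Orientations are given as [roll, pitch, yaw] about the fixed x, y, z axes, in that order (R = Rz(yaw) Ry(pitch) Rx(roll)).
In Python, from plant import * gives the robot as it stands.
- The arm moves only by the tool jog_arm, never from a script. Its argument "increments" is a list of rows, each an object of numbers: "fingers": the opening, from 0 (shut) to 1 (fully open); "tx", "ty", "tz": the shift along the tool's x, y, z in cm; "ax", "ay", "az": the turn, a rotation vector about the tool's x, y, z in rad. A call has 1 to 5 rows; each row shifts and turns the pose as measured when the row begins, along the tool's axes as they then stand; what a row does not reach is not made up. A row lasts 1/12 s, in which the tool goes at most 41.7 mm and 7.16 degrees, less where a joint would pass 70% of its speed; a pose out of reach is approached as far as the arm can. A call is refused whole if a number of a shift passes 4.17 or a number of a turn 0.125, either way. A call with a gripper value outside its range is refused whole. The fingers move at their own pace and stop on an object; "force" is the grip in N (left out, the last holds). Time passes only in rows, so rows that do not move let the fingers close. It gives the time, the measured TCP pose, the force and the opening at its end, in the units of the state.
- read_state(): the state, without advancing time (a new reading comes with each control period).
- snapshot(name): name is "scene" or "top" or "wrist"; returns the picture (420x560x3 uint8, red, green, blue); there is no depth.
- camera_model(name): a dict with "vertical_fov" (degrees; the focal length in pixels is half the picture's height over the tangent of half this angle, whatever the lens; pixels are square), "cx", "cy" (the principal point, pixels), "world_from_camera" (4x4, takes a point from camera to world coordinates); the wrist camera has in their place "T_tool_cam" (4x4, takes a point from camera to tool coordinates, whose origin is the TCP and whose axes are the flange's). Camera axes: x right, y down, z forward; pixel columns grow to the right and rows downward; lengths in mm; the calibration is good to about 2 mm. The wrist camera is an equidistant fisheye: a pixel r from the principal point sees the ray r / f radians off the axis. A picture is of the moment at which its call begins: read the wrist's pose just before it. camera_model takes no time and is no camera call.
- close_job(): hands the job in, once; it reports no verdict.
Trained networks look in the newest picture that a camera, given by its name, has taken for a name from the list of things; names that differ only in an ending like _2 or _b are one class to them, and where a whole thing is asked for, a point or a joint stands for the part that bears it (a point fixed in the world has none). Each returns a list of dicts, best first, with "conf" (0 to 1); they miss things now and then, are a little off and sometimes report something else, mostly with a low value. They report only what shows in the picture. A call takes as long as a camera call.
- boxes_of(camera, label): "extent" ([left, top, right, bottom] in pixels, round what is visible of it).
The state is a dict: "time": time; "joint_pos": joint angles; "dq": joint speeds; "joint_torque": joint torques, N m; "ee_pos": TCP position; "eef_rot": TCP orientation; "wrist_force": force on the tool from outside, world axes, zero at the start; "torque": the same for the moment, N m; "finger_gap": opening from 0.0 (shut) to 1.0 (fully open).
Only numpy, scipy, OpenCV 4.12 (cv2) and the standard library are available. Lean on these libraries where they do the work, as an engineer would, in place of code of your own. Each camera call takes 0.05 s, during which the arm holds its last target.

## Working session

There is one attempt and no reset: what is moved stays moved. The work goes in short steps, Python scripts to look and compute and a tool call to move; the robot and the scene stay as the last step left them, time stands still between calls to the robot, and variables do not carry over. Pictures are saved under pics/ and viewed, and the job is handed in when it is done.

Besides the shell and the picture viewer there is one more tool, called by a JSON object that holds its "name" and its "arguments", one argument or row to a line. jog_arm: Moves the arm, as the interface text tells. Its arguments: {"type":"object","properties":{"increments":{"type":"array"},"force":{"type":"number"}},"required":["increments"]}

```bash
ls; mkdir -p pics; python3 - <<'E'
from plant import *
import cv2
for n in("scene","top","wrist"):
    s=read_state();im=snapshot(n);cv2.imwrite(f"pics/{n}0.png",im[:,:,::-1]);print(n,camera_model(n))
print(s)
E
```

```text
pics
scene {'vertical_fov': 43.55788084604182, 'cx': 278.36835938841205, 'cy': 208.06906985401795, 'world_from_camera': array([[ 6.26524900e-01, -3.65787816e-01,  6.88233844e-01,
        -5.93171555e+02],
       [-7.79257281e-01, -3.10966385e-01,  5.44112119e-01,
        -7.81069901e+02],
       [ 1.49880066e-02, -8.77211024e-01, -4.79871002e-01,
         7.91271130e+02],
       [ 0.00000000e+00,  0.00000000e+00,  0.00000000e+00,
         1.00000000e+00]])}
top {'vertical_fov': 48.653931267109606, 'cx': 281.03406392794494, 'cy': 204.39828389064292, 'world_from_camera': array([[ 2.11698938e-02, -9.89364105e-01,  1.43911445e-01,
         2.07701764e+02],
       [-9.99760334e-01, -2.17521569e-02, -2.47362644e-03,
         3.16132021e+01],
       [ 5.57770154e-03, -1.43824588e-01, -9.89587478e-01,
         1.34842193e+03],
       [ 0.00000000e+00,  0.00000000e+00,  0.00000000e+00,
         1.00000000e+00]])}
wrist {'vertical_fov': 65.70646984690485, 'cx': 278.8528429124375, 'cy': 212.2871301340669, 'T_tool_cam': array([[-1.07376338e-03, -9.63167899e-01, -2.68898577e-01,
         7.808665
[... 254 characters left out ...]
000e+00]])}
{'time': 0.1, 'joint_pos': array([-82.47593015,  24.44666895,   4.23174325,  92.04511939,
        -1.95217397,  63.64293465,  -3.84412355]), 'dq': array([ 0.14272297, -0.01657958, -0.07429764, -0.03836944,  0.04443885,
       -0.10467471,  0.02858925]), 'joint_torque': array([ 6.94038215e-03, -9.37463593e+01,  3.67583312e+00, -4.55039084e+01,
       -4.86468337e-02,  1.69192121e-02,  6.23753431e-05]), 'ee_pos': array([187.00738544, 648.20298569, 204.86539435]), 'eef_rot': array([-1.79937694e+02,  5.94056435e-03,  1.63909381e+02]), 'wrist_force': array([ 0.44724995, -0.41660781,  1.13213538]), 'torque': array([0.00083444, 0.01109218, 0.00573711]), 'finger_gap': 1.0009054407341398}
```

View pics/scene0.png

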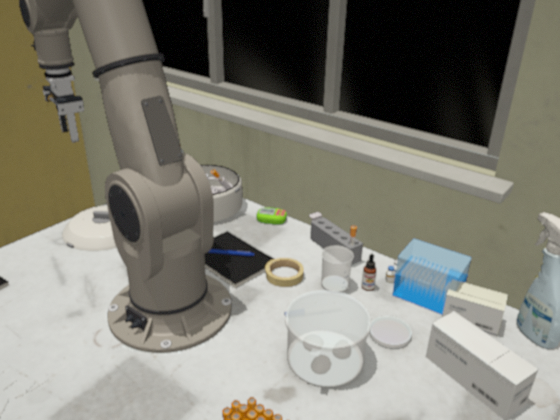

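View pics/top0.png

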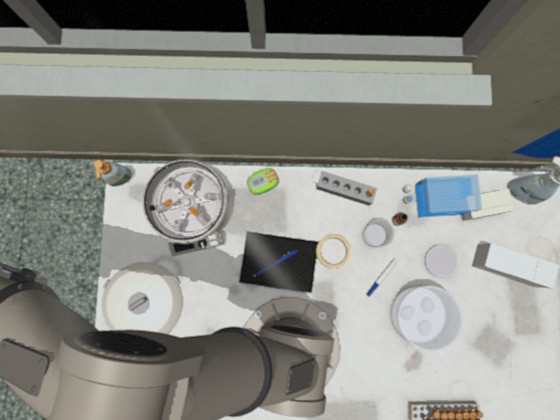

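View pics/wrist0.png

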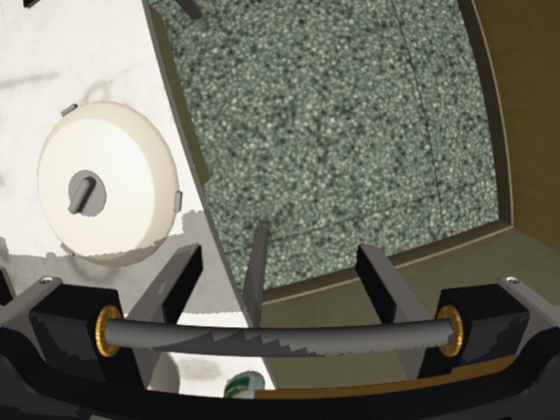

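```bash
cat > h.py <<'E'
import numpy as np,cv2
from plant import *
from scipy.spatial.transform import Rotation as R
def ray(n,u,v,s=None):
    m=camera_model(n);f=210/np.tan(np.radians(m['vertical_fov']/2))
    d=np.array([u-m['cx'],v-m['cy']])
    if n=='wrist':
        r=np.hypot(*d);th=r/f;c=np.array([*(d/max(r,1e-9)*np.sin(th)),np.cos(th)])
        T=tool(s)@m['T_tool_cam']
    else:
        c=np.array([d[0]/f,d[1]/f,1]);T=m['world_from_camera']
    return T[:3,3],T[:3,:3]@c
def tool(s):
    T=np.eye(4);T[:3,:3]=R.from_euler('xyz',s['eef_rot'],degrees=True).as_matrix();T[:3,3]=s['ee_pos'];return T
def atz(n,u,v,z,s=None):
    o,d=ray(n,u,v,s);return o+d*(z-o[2])/d[2]
def proj(n,p,s=None):
    m=camera_model(n);f=210/np.tan(np.radians(m['vertical_fov']/2))
    T=m['world_from_camera'] if n!='wrist' else tool(s)@m['T_tool_cam']
    c=T[:3,:3].T@(np.asarray(p,float)-T[:3,3])
    if n=='wrist':
        r=np.hypot(c[0],c[1]);th=np.arctan2(r,c[2]);return np.array([m['cx'],m['cy']])+f*th*c[:2]/max(r,1e-9)
    return np.array([m['cx'],m['cy']])+f*c[:2]/c[2]
E
python3 - <<'E'
from h import *
im=cv2.imread('pics/top0.png')
cv2.imwrite('pics/top0c.png',cv2.resize(im[150:270,130:290],None,fx=5,fy=5,interpolation=cv2.INTER_CUBIC))
cv2.imwrite('pics/top0b.png',cv2.resize(im[150:250,300:420],None,fx=6,fy=6,interpolation=cv2.INTER_CUBIC))
for l in ['centrifuge','rotor','index_pin','tube_one','tube_block','hole_1','timer','vial_a','dropper','old_tube']:
    for r in boxes_of('top',l)[:4]: print(l,np.round(r['extent']),round(r['conf'],2))
print(atz('top',187,202,97),atz('top',317,180,60),atz('top',372,192,60), atz('top',300,160,0))
E
```

```text
centrifuge [144. 160. 233. 254.] 0.79
rotor [151. 171. 223. 236.] 0.69
index_pin [149. 169. 223. 236.] 0.67
tube_one [163. 199. 171. 207.] 0.51
tube_block [313. 172. 375. 206.] 0.84
hole_1 [313. 169. 375. 205.] 0.59
timer [188. 180. 194. 191.] 0.71
timer [392. 213. 408. 227.] 0.43
vial_a [404. 184. 409. 194.] 0.58
vial_a [406. 198. 412. 205.] 0.4
dropper [153. 171. 224. 235.] 0.46
dropper [313. 170. 372. 205.] 0.44
dropper [394. 214. 406. 225.] 0.43
[390.65937973 284.46383735  97.        ] [466.95574119 -71.73781177  60.        ] [ 435.98780027 -227.04545649   60.        ] [538.49887495 -25.35020546   0.        ]
```

View pics/top0c.png

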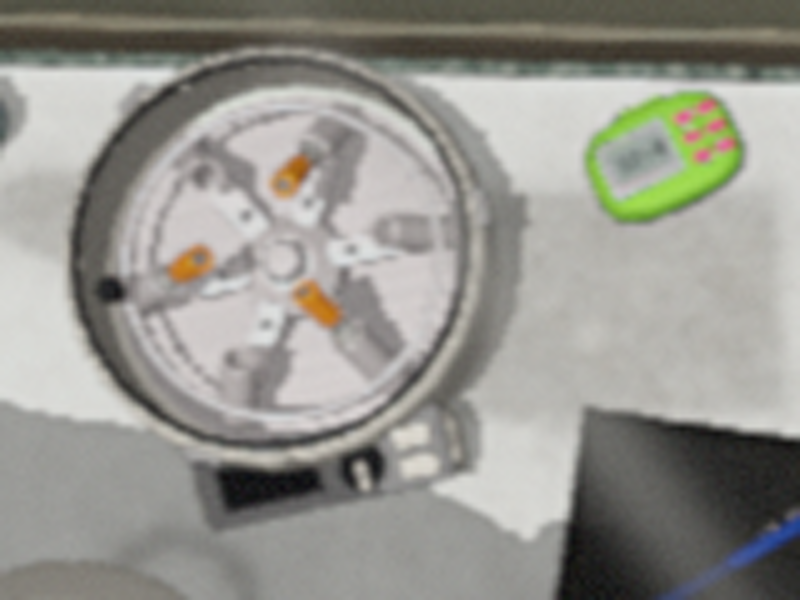

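View pics/top0b.png

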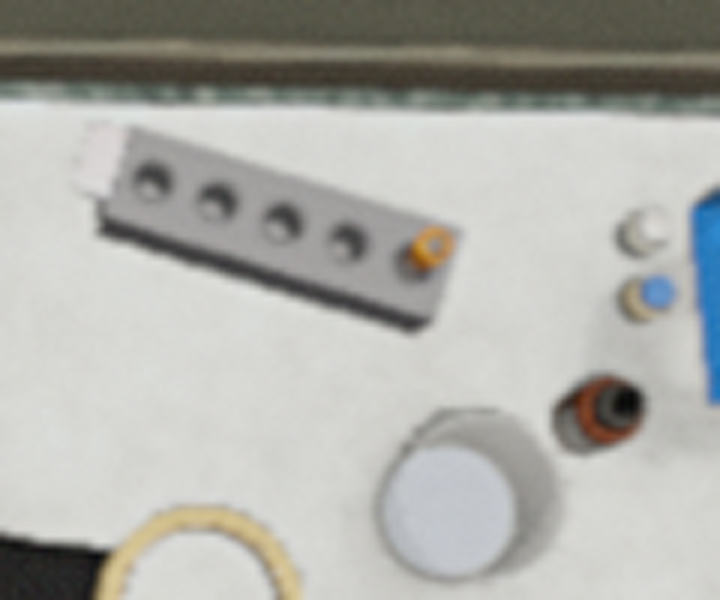

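```bash
python3 - <<'E'
from h import *
im=cv2.imread('pics/scene0.png')
cv2.imwrite('pics/scene0c.png',cv2.resize(im[140:300,190:390],None,fx=4,fy=4,interpolation=cv2.INTER_CUBIC))
im=cv2.imread('pics/scene0.png')
cv2.imwrite('pics/scene0d.png',cv2.resize(im[60:210,120:520],None,fx=2,fy=2,interpolation=cv2.INTER_CUBIC))
cv2.imwrite('pics/top0d.png',cv2.resize(cv2.imread('pics/top0.png')[20:170,:],None,fx=1.42,fy=2,interpolation=cv2.INTER_CUBIC))
def tri(a,b):
    o1,d1=ray('top',*a);o2,d2=ray('scene',*b)
    t=np.linalg.lstsq(np.c_[d1,-d2],o2-o1,rcond=None)[0]
    p,q=o1+t[0]*d1,o2+t[1]*d2;return (p+q)/2,np.linalg.norm(p-q)
print(tri((491,103),(498,190)),tri((491,76),(505,160)),tri((491,103),(500,180)))
E
```

```text
(array([ 638.50705933, -491.60309556,  226.99409812]), np.float64(8.862125251183373)) (array([ 689.02583053, -474.25883558,  282.1587077 ]), np.float64(2.4088225315413108)) (array([ 632.97019003, -486.48946239,  251.5594108 ]), np.float64(4.102288718678243))
```

View pics/scene0c.png

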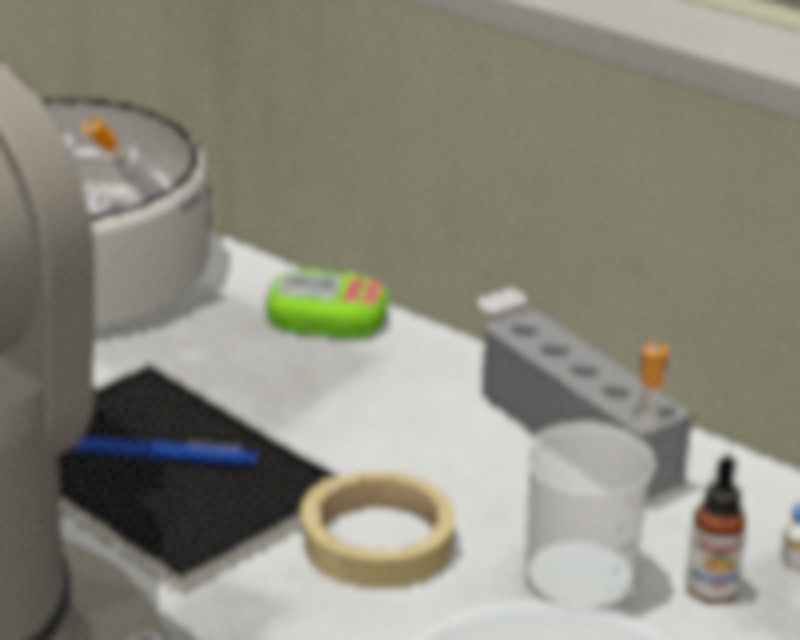

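View pics/scene0d.png

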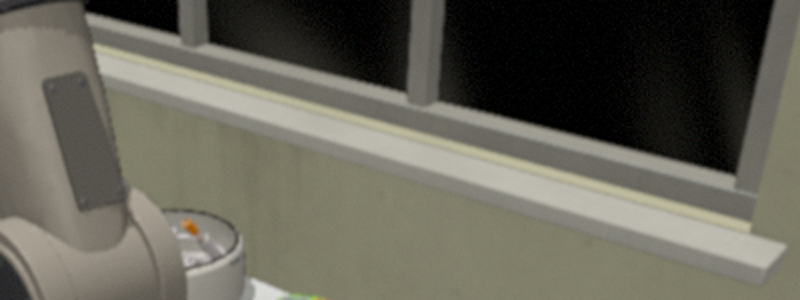

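```bash
python3 - <<'E'
from h import *
def tri(a,b):
    o1,d1=ray('top',*a);o2,d2=ray('scene',*b)
    t=np.linalg.lstsq(np.c_[d1,-d2],o2-o1,rcond=None)[0]
    p,q=o1+t[0]*d1,o2+t[1]*d2;return (p+q)/2,np.linalg.norm(p-q)
print(tri((491,103),(500,192)),tri((491,76),(512,182)),tri((490,105),(502,201)))
for u,v in((187,163),(340,165),(490,170)):print(atz('top',u,v,0))
print(atz('top',113,172,60))
for l in ['tube_three','tube_one','old_tube','centrifuge','tube_block','timer','dropper','vial_a']:
    snapshot('scene')
    for r in boxes_of('scene',l)[:4]: print(l,np.round(r['extent']),round(r['conf'],2))
E
```

```text
(array([ 641.48623729, -495.5072136 ,  221.17370773]), np.float64(6.506275556040819)) (array([ 714.16416373, -499.63952936,  222.15382948]), np.float64(3.618518035900454)) (array([ 645.24250555, -503.96245451,  197.66143457]), np.float64(6.05892505015144))
[521.81384676 309.94526329   0.        ]
[ 525.95125972 -144.4693134     0.        ]
[ 520.76765804 -590.67177159    0.        ]
[477.12513314 505.06750283  60.        ]
tube_three [212. 171. 223. 181.] 0.41
old_tube [353. 228. 360. 246.] 0.55
centrifuge [198. 169. 246. 225.] 0.84
tube_block [307. 212. 364. 265.] 0.93
timer [256. 206. 287. 224.] 0.95
dropper [358. 256. 377. 291.] 0.72
```

View pics/top0d.png

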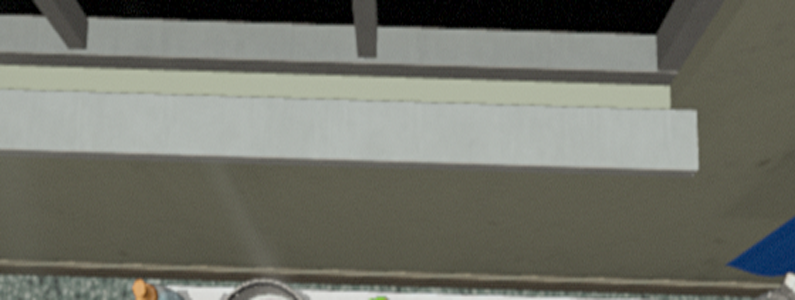

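{"name": "jog_arm", "arguments": {
  "increments": [
    {"tz":-1.5,"tx":-1,"ty":-1},
    {"tz":-1.5,"tx":-2.5,"ty":-2.4},
    {"tz":-1.5,"tx":-2.5,"ty":-2.4},
    {"tx":-2.5,"ty":-2.4},
    {"tx":-2.5,"ty":-2.4}
  ]
}}

```text
schema error: expected keys fingers, tx, ty, tz, ax, ay, az
```

{"name": "jog_arm", "arguments": {
  "increments": [
    {"tx":-2.5,"ty":-2.4},
    {"tx":-2.5,"ty":-2.4},
    {"tx":-2.5,"ty":-2.4},
    {"tx":-2.5,"ty":-2.4},
    {"tx":-2.5,"ty":-2.4}
  ]
}}

```text
schema error: expected keys fingers, tx, ty, tz, ax, ay, az
```

{"name": "jog_arm", "arguments": {
  "increments": [
    {"fingers":0.4,"tx":-1,"ty":-1,"tz":-1.5,"ax":0,"ay":0,"az":0},
    {"fingers":0.4,"tx":-2.5,"ty":-2.4,"tz":-1.5,"ax":0,"ay":0,"az":0},
    {"fingers":0.4,"tx":-2.5,"ty":-2.4,"tz":-1.5,"ax":0,"ay":0,"az":0},
    {"fingers":0.4,"tx":-2.5,"ty":-2.4,"tz":-1.5,"ax":0,"ay":0,"az":0},
    {"fingers":0.4,"tx":-2.5,"ty":-2.4,"tz":0,"ax":0,"ay":0,"az":0}
  ]
}}

```text
time: 1.87
ee_pos: [259.7, 516.8, 264.8]
eef_rot: [-179.8, -0.1, 164.5]
wrist_force: [1.7, -0.4, -0.7]
finger_gap: 0.682
```

{"name": "jog_arm", "arguments": {
  "increments": [
    {"fingers":0.4,"tx":-2.5,"ty":-2.4,"tz":0,"ax":0,"ay":0,"az":0},
    {"fingers":0.4,"tx":-2.5,"ty":-2.4,"tz":0,"ax":0,"ay":0,"az":0},
    {"fingers":0.4,"tx":-2.5,"ty":-2.4,"tz":0,"ax":0,"ay":0,"az":0},
    {"fingers":0.4,"tx":-2.5,"ty":-2.4,"tz":0,"ax":0,"ay":0,"az":0},
    {"fingers":0.4,"tx":-2.5,"ty":-2.4,"tz":0,"ax":0,"ay":0,"az":0}
  ]
}}

```text
time: 2.28
ee_pos: [351.4, 360.6, 266.9]
eef_rot: [179.9, -0.1, 164.6]
wrist_force: [1.6, 0.6, 0.3]
finger_gap: 0.404
```

{"name": "jog_arm", "arguments": {
  "increments": [
    {"fingers":0.4,"tx":-2.2,"ty":-2.2,"tz":0,"ax":0,"ay":0,"az":0},
    {"fingers":0.4,"tx":-2.2,"ty":-2.2,"tz":0,"ax":0,"ay":0,"az":0},
    {"fingers":0.4,"tx":-1.0,"ty":-1.0,"tz":0,"ax":0,"ay":0,"az":0},
    {"fingers":0.4,"tx":0,"ty":0,"tz":0,"ax":0,"ay":0,"az":0}
  ]
}}

```text
time: 2.62
ee_pos: [394.0, 283.9, 268.0]
eef_rot: [179.8, -0.0, 164.1]
wrist_force: [-0.4, -0.7, -0.2]
finger_gap: 0.403
```

```bash
python3 - <<'E'
from h import *
import pickle
s=read_state();im=snapshot('wrist');cv2.imwrite('pics/w1.png',im[:,:,::-1]);pickle.dump(s,open('s1.pkl','wb'))
print(s['ee_pos'],s['eef_rot'],np.round(s['joint_pos'],1))
cv2.imwrite('pics/w1b.png',cv2.resize(im[40:340,60:460,::-1],None,fx=2,fy=2,interpolation=cv2.INTER_CUBIC))
for l in ['rotor','index_pin','tube_one']:
    for r in boxes_of('wrist',l)[:4]: print(l,np.round(r['extent'],1),round(r['conf'],2))
E
```

```text
[393.99062536 283.85802921 267.98310054] [ 1.79771272e+02 -3.78993248e-02  1.64072909e+02] [-59.2   2.6  16.7 112.1  -1.   65.3  31.9]
rotor [215.5 108.3 362.7 256.6] 0.56
index_pin [214.8 108.8 368.5 254.3] 0.69
tube_one [312.2 158.9 341.9 190.4] 0.56
```

View pics/w1b.png

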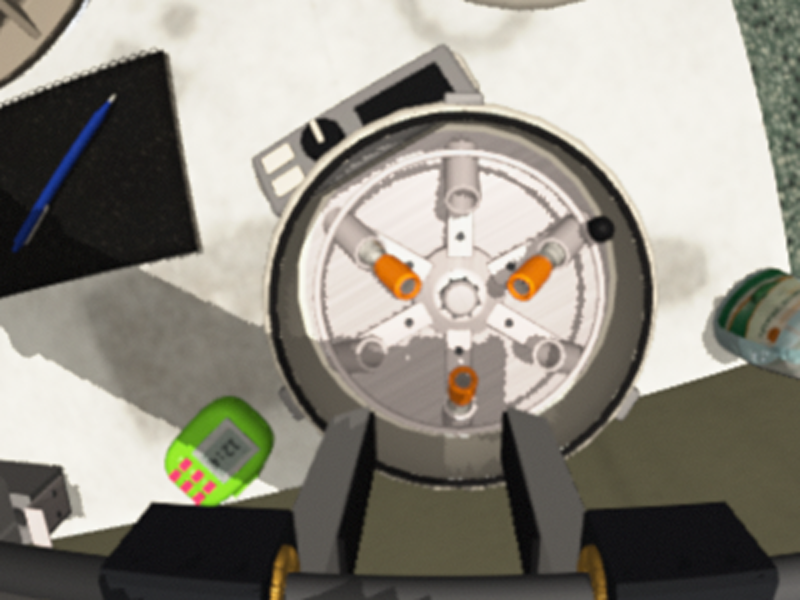

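```bash
cat > fit1.py <<'E'
from h import *
import pickle
from scipy.optimize import least_squares
s=pickle.load(open('s1.pkl','rb'))
a=np.radians(35)
def tp(k,d): 
    th=np.radians(-60*(k-1));r=89-d*np.sin(a);return np.array([r*np.cos(th),r*np.sin(th),15+d*np.cos(a)])
F=[((0,0,44),(460,297)),((92,0,61),(600,229)),(tp(1,97),(522,287)),(tp(5,97),(405,288)),
   (tp(2,52),(549,353)),(tp(6,52),(462,196)),(tp(4,52),(371,353))]
def world(P,p):
    c,sn=np.cos(p[2]),np.sin(p[2]);P=np.asarray(P);return np.array([p[0]+c*P[0]-sn*P[1],p[1]+sn*P[0]+c*P[1],20+P[2]])
def res(p): return np.concatenate([proj('wrist',world(P,p),s)-(np.array(q)/2+[60,40]) for P,q in F])
if __name__=='__main__':
    r=least_squares(res,[390,284,np.radians(100)],loss='soft_l1')
    p=r.x;print(p[:2],np.degrees(p[2]));print(np.round(res(p).reshape(-1,2),1))
    np.save('rotor.npy',p)
    print((proj('wrist',world(tp(3,97),p),s)-[60,40])*2,(proj('wrist',world(tp(3,72),p),s)-[60,40])*2)
    t=cv2.imread('pics/top0.png')
    for P,_ in F: print(np.round((proj('top',world(P,p))-[130,150])*5))
E
python3 fit1.py
```

```text
[397.98949232 297.07667282] 103.74901381484506
[[-0.   0.9]
 [ 0.  -0.5]
 [-1.5  0.1]
 [ 1.7 -0.8]
 [-1.7 -0.2]
 [-0.   2.7]
 [ 1.4 -0.5]]
[462.47205098 378.08178606] [460.69135653 390.37485491]
[275. 255.]
[104. 286.]
[195. 254.]
[297. 287.]
[200. 174.]
[234. 353.]
[375. 229.]
```

```bash
python3 - <<'E'
from h import *
import pickle
s=pickle.load(open('s1.pkl','rb'))
T=tool(s);im=cv2.imread('pics/w1.png')
for y in(-18.9,18.9,-31.4,31.4):
  for x in(8,-8):
    q=proj('wrist',(T@[x,y,0,1])[:3],s);print(x,y,q);cv2.circle(im,tuple(int(v*16) for v in q),24,(0,0,255),1,cv2.LINE_AA,4)
cv2.imwrite('pics/w1t.png',cv2.resize(im[220:320,180:400],None,fx=3.5,fy=3.5,interpolation=cv2.INTER_CUBIC))
E
```

```text
8 -18.9 [247.18096159 244.74422156]
-8 -18.9 [248.11244437 269.04665938]
8 18.9 [310.88644799 244.71114034]
-8 18.9 [310.0006504  269.02043713]
8 -31.4 [226.41428324 244.57498629]
-8 -31.4 [227.92080028 268.75902435]
8 31.4 [331.66547769 244.52018766]
-8 31.4 [330.20348928 268.7154638 ]
```

View pics/w1t.png

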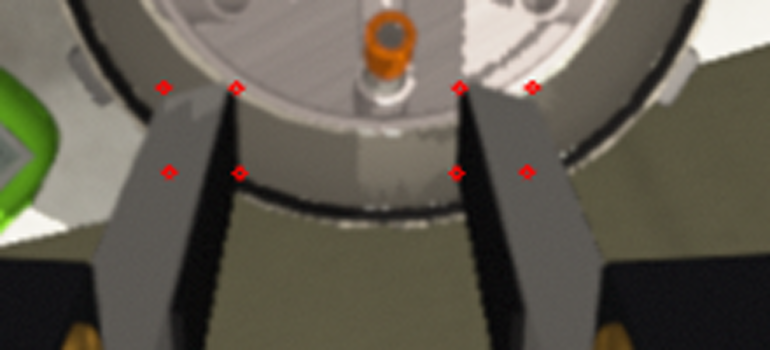

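```bash
cat > plan.py <<'E'
from h import *
from fit1 import world,tp
import json
def rows(Rt,pt,f,n=None,s=None,vmax=35,wmax=6.3):
    s=s or read_state();T=tool(s);R0=T[:3,:3];p0=T[:3,3]
    w=R.from_matrix(R0.T@Rt).as_rotvec();d=np.asarray(pt)-p0
    if n is None: n=int(max(1,np.ceil(np.linalg.norm(d)/vmax),np.ceil(np.degrees(np.linalg.norm(w))/wmax)))
    out=[]
    for i in range(n):
        Ri=R0@R.from_rotvec(w*i/n).as_matrix()
        t=Ri.T@d/n/10
        out.append(dict(fingers=f,tx=round(t[0],2),ty=round(t[1],2),tz=round(t[2],2),ax=round(w[0]/n,3),ay=round(w[1]/n,3),az=round(w[2]/n,3)))
    for i in range(0,len(out),5): print(json.dumps(out[i:i+5]))
def toolR(y,z):
    y=y/np.linalg.norm(y);z=z/np.linalg.norm(z);x=np.cross(y,z);x/=np.linalg.norm(x);y=np.cross(z,x);return np.c_[x,y,z]
def tube(k,p=None,flip=1):
    p=np.load('rotor.npy') if p is None else p
    f=world(tp(k,0),p);u=(world(tp(k,97),p)-f)/97
    e=f-world([0,0,15],p);e/=np.linalg.norm(e)
    y=flip*np.cross(e,[0,0,1])   # az e - 90
    return f,u,toolR(y,-u)
E
python3 - <<'E'
from plan import *
f,u,Rt=tube(1);print(f,u,Rt)
rows(Rt,f+u*115,0.35)
E
```

```text
[376.83693589 383.52648113  35.        ] [ 0.13632144 -0.55714127  0.81915204] [[-1.94687189e-01  9.71346161e-01 -1.36321437e-01]
 [ 7.95680193e-01  2.37669173e-01  5.57141269e-01]
 [ 5.73576436e-01  1.66533454e-16 -8.19152044e-01]]
[{"fingers": 0.35, "tx": 0.07, "ty": 0.27, "tz": 1.26, "ax": -0.029, "ay": 0.05, "az": 0.093}, {"fingers": 0.35, "tx": 0.03, "ty": 0.23, "tz": 1.27, "ax": -0.029, "ay": 0.05, "az": 0.093}, {"fingers": 0.35, "tx": -0.01, "ty": 0.19, "tz": 1.28, "ax": -0.029, "ay": 0.05, "az": 0.093}, {"fingers": 0.35, "tx": -0.06, "ty": 0.16, "tz": 1.28, "ax": -0.029, "ay": 0.05, "az": 0.093}, {"fingers": 0.35, "tx": -0.11, "ty": 0.13, "tz": 1.28, "ax": -0.029, "ay": 0.05, "az": 0.093}]
[{"fingers": 0.35, "tx": -0.16, "ty": 0.11, "tz": 1.28, "ax": -0.029, "ay": 0.05, "az": 0.093}, {"fingers": 0.35, "tx": -0.22, "ty": 0.09, "tz": 1.27, "ax": -0.029, "ay": 0.05, "az": 0.093}, {"fingers": 0.35, "tx": -0.27, "ty": 0.07, "tz": 1.26, "ax": -0.029, "ay": 0.05, "az": 0.093}, {"fingers": 0.35, "tx": -0.33, "ty": 0.07, "tz": 1.25, "ax": -0.029, "ay": 0.05, "az": 0.093}, {"fingers": 0.35, "tx": -0.39, "ty": 0.06, "tz": 1.23, "ax": -0.029, "ay": 0.05, "az": 0.093}]
[{"fingers": 0.35, "tx": -0.44, "ty": 0.07, "tz": 1.21, "ax": -0.029, "ay": 0.05, "az": 0.093}]
```

{"name": "jog_arm", "arguments": {
  "increments": [
    {"fingers":0.35,"tx":0,"ty":0.3,"tz":0.7,"ax":-0.029,"ay":0.05,"az":0.093},
    {"fingers":0.35,"tx":0,"ty":0.2,"tz":0.7,"ax":-0.029,"ay":0.05,"az":0.093},
    {"fingers":0.35,"tx":0,"ty":0.2,"tz":0.7,"ax":-0.029,"ay":0.05,"az":0.093},
    {"fingers":0.35,"tx":0,"ty":0.2,"tz":0.7,"ax":-0.029,"ay":0.05,"az":0.093},
    {"fingers":0.35,"tx":-0.1,"ty":0.1,"tz":0.7,"ax":-0.029,"ay":0.05,"az":0.093}
  ]
}}

```text
time: 3.23
ee_pos: [390.5, 310.7, 233.8]
eef_rot: [174.8, -16.4, 138.4]
wrist_force: [0.1, -1.1, 0.2]
finger_gap: 0.348
```

{"name": "jog_arm", "arguments": {
  "increments": [
    {"fingers":0.35,"tx":-0.1,"ty":0.1,"tz":0.7,"ax":-0.029,"ay":0.05,"az":0.093},
    {"fingers":0.35,"tx":-0.2,"ty":0.1,"tz":0.7,"ax":-0.029,"ay":0.05,"az":0.093},
    {"fingers":0.35,"tx":-0.2,"ty":0.1,"tz":0.7,"ax":-0.029,"ay":0.05,"az":0.093},
    {"fingers":0.35,"tx":-0.3,"ty":0.1,"tz":0.7,"ax":-0.029,"ay":0.05,"az":0.093},
    {"fingers":0.35,"tx":-0.3,"ty":0.1,"tz":0.7,"ax":-0.029,"ay":0.05,"az":0.093}
  ]
}}

```text
time: 3.65
ee_pos: [393.3, 325.8, 196.2]
eef_rot: [178.7, -33.4, 109.2]
wrist_force: [-0.4, 0.9, 0.4]
finger_gap: 0.355
```

```bash
python3 - <<'E'
from plan import *
s=read_state();print(s['ee_pos'],s['eef_rot'],np.round(s['joint_pos'],1))
f,u,Rt=tube(1)
rows(Rt,f+u*130,0.35)
E
```

```text
[393.34777265 325.84882974 196.16752158] [178.72067918 -33.36750287 109.16467524] [-45.7  10.4  24.  122.6 -47.7  55.3  27.4]
[{"fingers": 0.35, "tx": -2.1, "ty": -0.23, "tz": 1.88, "ax": -0.015, "ay": 0.014, "az": 0.039}, {"fingers": 0.35, "tx": -2.14, "ty": -0.17, "tz": 1.85, "ax": -0.015, "ay": 0.014, "az": 0.039}]
```

{"name": "jog_arm", "arguments": {
  "increments": [
    {"fingers":0.35,"tx":-2.0,"ty":-0.2,"tz":1.6,"ax":-0.015,"ay":0.014,"az":0.039},
    {"fingers":0.35,"tx":-2.1,"ty":-0.2,"tz":1.6,"ax":-0.015,"ay":0.014,"az":0.039},
    {"fingers":0.35,"tx":0,"ty":0,"tz":0,"ax":0,"ay":0,"az":0}
  ]
}}

```text
time: 3.9
ee_pos: [393.1, 311.1, 143.2]
eef_rot: [-179.6, -35.2, 103.1]
wrist_force: [-1.7, -1.0, -2.0]
finger_gap: 0.351
```

```bash
python3 - <<'E'
from plan import *
import pickle
s=read_state();im=snapshot('wrist');pickle.dump(s,open('s2.pkl','wb'));im=im[:,:,::-1].copy();cv2.imwrite('pics/w2.png',im)
print(s['ee_pos'],s['eef_rot'],np.round(s['joint_pos'],1))
p=np.load('rotor.npy')
for P in [tp(1,97),tp(1,92),tp(1,60),tp(1,52),(92,0,61),(0,0,44),tp(3,97),tp(5,97)]:
    q=proj('wrist',world(P,p),s);print(np.round(q,1));cv2.circle(im,tuple(int(v*16) for v in q),24,(0,0,255),1,cv2.LINE_AA,4)
cv2.imwrite('pics/w2b.png',cv2.resize(im[20:320,100:460],None,fx=2,fy=2,interpolation=cv2.INTER_CUBIC))
f,u,Rt=tube(1)
rows(Rt,f+u*115,0.35)
E
```

```text
[393.07054719 311.1065129  143.22325823] [-179.56407851  -35.23143301  103.12054225] [-41.6  15.   23.  127.1 -56.5  51.6  35.4]
[280.7 239.8]
[280.7 237.4]
[280.5 223.9]
[280.5 221. ]
[280.1 183.4]
[281.2 293.9]
[324.3 310.7]
[238.4 311.5]
[{"fingers": 0.35, "tx": -0.33, "ty": 0.06, "tz": 1.73, "ax": -0.002, "ay": -0.004, "az": -0.006}]
```

View pics/w2b.png

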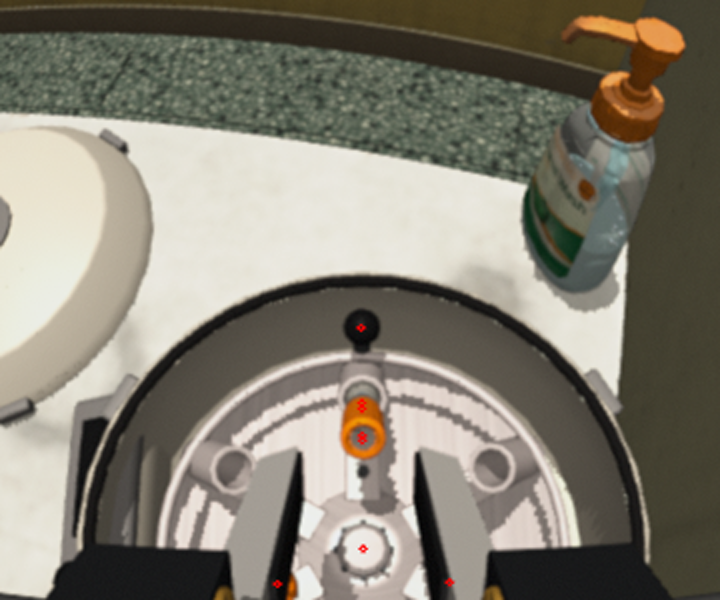

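{"name": "jog_arm", "arguments": {
  "increments": [
    {"fingers":0.35,"tx":-0.2,"ty":0.05,"tz":0.9,"ax":0,"ay":0,"az":0},
    {"fingers":0.35,"tx":-0.15,"ty":0,"tz":0.9,"ax":0,"ay":0,"az":0}
  ]
}}

```text
time: 4.12
ee_pos: [392.9, 322.2, 130.4]
eef_rot: [-179.8, -35.2, 103.7]
wrist_force: [0.1, 0.9, -0.6]
finger_gap: 0.352
```

```bash
python3 - <<'E'
from plan import *
s=read_state()
print(s['ee_pos'],s['eef_rot'],np.round(s['joint_pos'],1))
f,u,Rt=tube(1)
rows(Rt,f+u*62,0.35,n=4)
rows(tool(s)[:3,:3],f+u*62,0.35,n=4)
E
```

```text
[392.88593272 322.22023496 130.42569223] [-179.81160472  -35.24125034  103.70267835] [-38.5  16.3  18.1 127.  -57.6  49.5  36.1]
[{"fingers": 0.35, "tx": -0.08, "ty": -0.02, "tz": 1.31, "ax": -0.001, "ay": -0.001, "az": -0.0}, {"fingers": 0.35, "tx": -0.07, "ty": -0.02, "tz": 1.31, "ax": -0.001, "ay": -0.001, "az": -0.0}, {"fingers": 0.35, "tx": -0.07, "ty": -0.02, "tz": 1.31, "ax": -0.001, "ay": -0.001, "az": -0.0}, {"fingers": 0.35, "tx": -0.07, "ty": -0.02, "tz": 1.31, "ax": -0.001, "ay": -0.001, "az": -0.0}]
[{"fingers": 0.35, "tx": -0.08, "ty": -0.02, "tz": 1.31, "ax": 0.0, "ay": 0.0, "az": 0.0}, {"fingers": 0.35, "tx": -0.08, "ty": -0.02, "tz": 1.31, "ax": 0.0, "ay": 0.0, "az": 0.0}, {"fingers": 0.35, "tx": -0.08, "ty": -0.02, "tz": 1.31, "ax": 0.0, "ay": 0.0, "az": 0.0}, {"fingers": 0.35, "tx": -0.08, "ty": -0.02, "tz": 1.31, "ax": 0.0, "ay": 0.0, "az": 0.0}]
```

{"name": "jog_arm", "arguments": {
  "increments": [
    {"fingers":0.35,"tx":-0.1,"ty":0,"tz":1.3,"ax":0,"ay":0,"az":0},
    {"fingers":0.35,"tx":-0.1,"ty":0,"tz":1.3,"ax":0,"ay":0,"az":0}
  ]
}}

```text
time: 4.28
ee_pos: [390.1, 339.5, 110.4]
eef_rot: [179.9, -35.3, 104.3]
wrist_force: [-0.1, -0.5, -0.8]
finger_gap: 0.35
```

```bash
python3 - <<'E'
from plan import *
s=read_state();im=snapshot('wrist')[:,:,::-1].copy()
print(s['ee_pos'],s['eef_rot'],np.round(s['joint_pos'],1))
f,u,Rt=tube(1)
p=np.load('rotor.npy')
for P in [tp(1,97),tp(1,60),(92,0,61)]:
    q=proj('wrist',world(P,p),s);cv2.circle(im,tuple(int(v*16) for v in q),24,(0,0,255),1,cv2.LINE_AA,4)
cv2.imwrite('pics/w3b.png',cv2.resize(im[120:320,180:380],None,fx=3,fy=3,interpolation=cv2.INTER_CUBIC))
rows(Rt,f+u*62,0.35,n=2)
E
```

```text
[390.07343988 339.50755048 110.4448895 ] [179.8872582  -35.2773917  104.29453546] [-30.5  18.1   6.4 126.9 -57.9  44.7  35.9]
[{"fingers": 0.35, "tx": -0.32, "ty": -0.06, "tz": 1.2, "ax": -0.003, "ay": -0.003, "az": 0.005}, {"fingers": 0.35, "tx": -0.32, "ty": -0.06, "tz": 1.2, "ax": -0.003, "ay": -0.003, "az": 0.005}]
```

View pics/w3b.png

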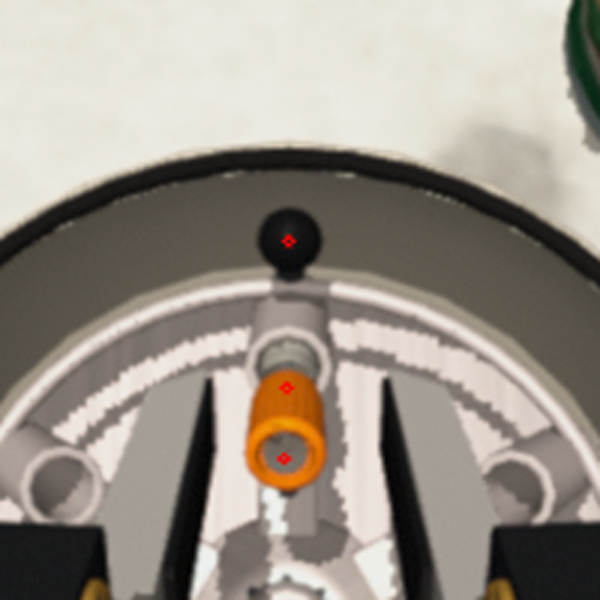

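{"name": "jog_arm", "arguments": {
  "increments": [
    {"fingers":0.35,"tx":-0.3,"ty":0,"tz":0.8,"ax":0,"ay":0,"az":0.005},
    {"fingers":0.35,"tx":-0.3,"ty":0,"tz":0.8,"ax":0,"ay":0,"az":0.005}
  ]
}}

```text
time: 4.5
ee_pos: [388.1, 348.5, 95.4]
eef_rot: [-179.9, -35.4, 104.2]
wrist_force: [0.2, -0.0, -0.9]
finger_gap: 0.348
```

```bash
python3 - <<'E'
from plan import *
s=read_state()
print(s['ee_pos'],s['eef_rot'],np.round(s['joint_pos'],1))
f,u,Rt=tube(1)
rows(Rt,f+u*62,0.35,n=1)
E
```

```text
[388.14831642 348.4998452   95.44624878] [-179.86330388  -35.40002287  104.15110433] [-25.2  19.8  -0.9 126.8 -58.   41.6  35.7]
[{"fingers": 0.35, "tx": -0.46, "ty": -0.26, "tz": 0.86, "ax": -0.006, "ay": -0.007, "az": 0.006}]
```

{"name": "jog_arm", "arguments": {
  "increments": [
    {"fingers":0.35,"tx":-0.5,"ty":-0.2,"tz":0.5,"ax":-0.006,"ay":-0.007,"az":0},
    {"fingers":0.35,"tx":-0.2,"ty":-0.1,"tz":0.4,"ax":0,"ay":0,"az":0},
    {"fingers":0.35,"tx":0,"ty":0,"tz":0,"ax":0,"ay":0,"az":0}
  ]
}}

```text
time: 4.75
ee_pos: [386.2, 351.0, 86.6]
eef_rot: [179.6, -35.1, 104.7]
wrist_force: [0.3, -0.2, 0.4]
finger_gap: 0.353
```

```bash
python3 - <<'E'
from plan import *
s=read_state()
print(s['ee_pos'],s['eef_rot'],np.round(s['joint_pos'],1),s['wrist_force'])
f,u,Rt=tube(1)
rows(Rt,f+u*62,0.35,n=1)
E
```

```text
[386.18526385 351.02183243  86.62693789] [179.55689477 -35.06194474 104.66432011] [-22.8  20.5  -4.5 127.1 -57.9  39.3  36. ] [ 0.28939033 -0.1719571   0.37082416]
[{"fingers": 0.35, "tx": -0.19, "ty": -0.14, "tz": -0.03, "ax": -0.001, "ay": -0.001, "az": 0.013}]
```

{"name": "jog_arm", "arguments": {
  "increments": [
    {"fingers":0.35,"tx":-0.2,"ty":-0.15,"tz":0,"ax":0,"ay":0,"az":0.01},
    {"fingers":0.2,"tx":0,"ty":0,"tz":0,"ax":0,"ay":0,"az":0}
  ],
  "force": 20
}}

```text
time: 4.92
ee_pos: [385.9, 350.4, 87.4]
eef_rot: [179.8, -35.1, 104.1]
wrist_force: [-0.2, -0.5, 0.4]
finger_gap: 0.312
```

```bash
python3 - <<'E'
from plan import *
s=read_state();im=snapshot('wrist')[:,:,::-1].copy()
print(s['ee_pos'],s['eef_rot'],np.round(s['joint_pos'],1),s['finger_gap'])
f,u,Rt=tube(1)
cv2.imwrite('pics/w4b.png',cv2.resize(im[120:320,180:380],None,fx=3,fy=3,interpolation=cv2.INTER_CUBIC))
rows(Rt,f+u*62,0.35,n=1)
E
```

```text
[385.86571613 350.42617221  87.38671384] [179.84026612 -35.09688026 104.14548709] [-22.7  20.4  -4.5 127.2 -57.9  39.4  35.6] 0.31226314716597436
[{"fingers": 0.35, "tx": -0.22, "ty": -0.12, "tz": 0.07, "ax": -0.001, "ay": -0.002, "az": 0.006}]
```

View pics/w4b.png

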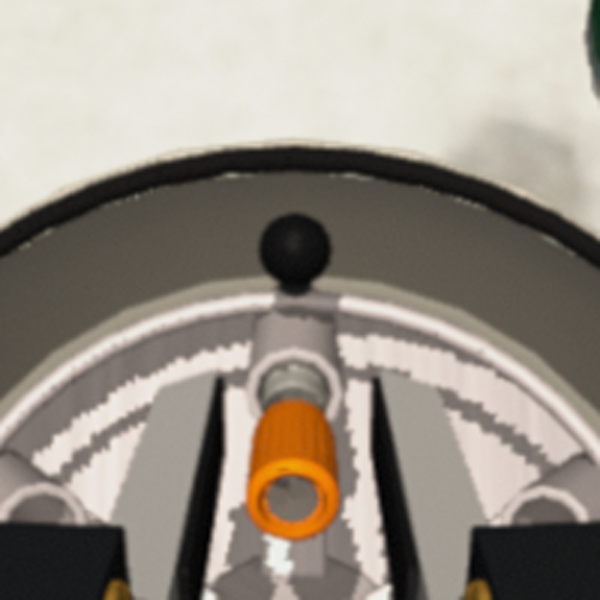

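{"name": "jog_arm", "arguments": {
  "increments": [
    {"fingers":0.2,"tx":-0.35,"ty":-0.15,"tz":0.1,"ax":0,"ay":0,"az":0.005},
    {"fingers":0.05,"tx":0,"ty":0,"tz":0,"ax":0,"ay":0,"az":0},
    {"fingers":0.05,"tx":0,"ty":0,"tz":0,"ax":0,"ay":0,"az":0},
    {"fingers":0.05,"tx":0,"ty":0,"tz":0,"ax":0,"ay":0,"az":0}
  ],
  "force": 20
}}

```text
time: 5.3
ee_pos: [385.6, 348.5, 85.8]
eef_rot: [179.9, -35.1, 104.0]
wrist_force: [-0.2, 0.5, -0.5]
finger_gap: 0.138
```

```bash
python3 - <<'E'
from plan import *
s=read_state()
print(s['ee_pos'],s['eef_rot'],np.round(s['joint_pos'],1),s['finger_gap'],s['wrist_force'])
f,u,Rt=tube(1)
rows(Rt,f+u*62,0.35,n=1)
rows(tool(s)[:3,:3],s['ee_pos']+u*60,0.35,n=4)
E
```

```text
[385.60070896 348.53387756  85.7819117 ] [179.88052642 -35.10637152 103.96444028] [-21.9  20.5  -5.2 127.4 -57.8  39.1  35.7] 0.13848017339312982 [-0.18540254  0.49780138 -0.52913618]
[{"fingers": 0.35, "tx": 0.04, "ty": -0.02, "tz": 0.03, "ax": -0.0, "ay": -0.002, "az": 0.003}]
[{"fingers": 0.35, "tx": 0.0, "ty": -0.0, "tz": -1.5, "ax": 0.0, "ay": 0.0, "az": 0.0}, {"fingers": 0.35, "tx": 0.0, "ty": -0.0, "tz": -1.5, "ax": 0.0, "ay": 0.0, "az": 0.0}, {"fingers": 0.35, "tx": 0.0, "ty": -0.0, "tz": -1.5, "ax": 0.0, "ay": 0.0, "az": 0.0}, {"fingers": 0.35, "tx": 0.0, "ty": -0.0, "tz": -1.5, "ax": 0.0, "ay": 0.0, "az": 0.0}]
```

{"name": "jog_arm", "arguments": {
  "increments": [
    {"fingers":0.05,"tx":0,"ty":0,"tz":-0.8,"ax":0,"ay":0,"az":0},
    {"fingers":0.05,"tx":0,"ty":0,"tz":-0.8,"ax":0,"ay":0,"az":0},
    {"fingers":0.05,"tx":0,"ty":0,"tz":-0.8,"ax":0,"ay":0,"az":0}
  ]
}}

```text
time: 5.55
ee_pos: [388.3, 334.6, 106.0]
eef_rot: [-180.0, -35.1, 103.9]
wrist_force: [0.1, 1.2, -0.4]
finger_gap: 0.138
```

```bash
cat > st.py <<'E'
from plan import *
import sys
k=int(sys.argv[1]);f,u,Rt=tube(k);s=read_state()
q=Rt.T@(s['ee_pos']-f);print('off x,y mm',np.round(q[:2],1),'s',round(-q[2],1),'rot',np.round(R.from_matrix(Rt.T@tool(s)[:3,:3]).as_rotvec(),3),np.round(s['joint_pos'],1),'gap',round(s['finger_gap'],3),np.round(s['wrist_force'],1))
E
python3 st.py 1
```

```text
off x,y mm [-0.4 -0.5] s 87.0 rot [ 0.002  0.002 -0.003] [-21.4  18.2  -3.7 126.9 -54.9  42.   33.5] gap 0.138 [ 0.1  1.2 -0.4]
```

Drawing out cleanly, forces about zero.

{"name": "jog_arm", "arguments": {
  "increments": [
    {"fingers":0.05,"tx":0,"ty":0,"tz":-1.2,"ax":0,"ay":0,"az":0},
    {"fingers":0.05,"tx":0,"ty":0,"tz":-1.2,"ax":0,"ay":0,"az":0},
    {"fingers":0.05,"tx":0,"ty":0,"tz":-1.2,"ax":0,"ay":0,"az":0},
    {"fingers":0.05,"tx":0,"ty":0,"tz":-1.2,"ax":0,"ay":0,"az":0},
    {"fingers":0.05,"tx":0,"ty":0,"tz":-1.2,"ax":0,"ay":0,"az":0}
  ]
}}

```text
time: 5.97
ee_pos: [397.4, 296.8, 160.1]
eef_rot: [-180.0, -35.0, 103.9]
wrist_force: [-1.0, 0.2, -0.6]
finger_gap: 0.133
```

```bash
python3 - <<'E'
from plan import *
s=read_state();im=snapshot('wrist')[:,:,::-1].copy()
cv2.imwrite('pics/w5b.png',im)
E
python3 st.py 1
```

```text
off x,y mm [-1.3  0.5] s 155.7 rot [-0.001  0.    -0.002] [-19.5  12.5  -0.2 125.  -48.3  49.8  28.7] gap 0.139 [ 2.1 -0.9  2.3]
```

View pics/w5b.png

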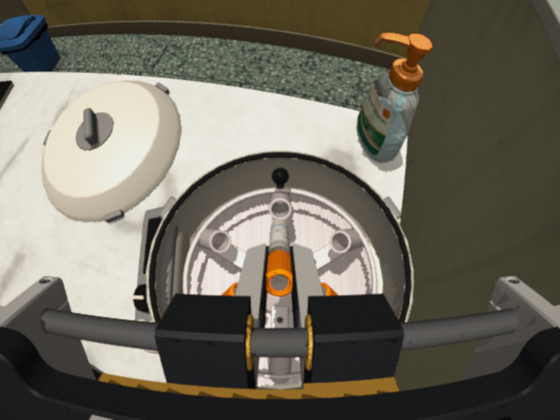

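```bash
python3 - <<'E'
from plan import *
h=[atz('top',300+a/6,150+b/6,60) for a,b in((152,182),(217,203),(281,224),(347,243))]
print(np.round(h,1)); d=h[0]-h[3];print(np.linalg.norm(d),np.degrees(np.arctan2(d[1],d[0])))
az=np.arctan2(d[1],d[0]);y=np.array([np.sin(az),-np.cos(az),0])
Rt=toolR(y,np.array([0,0,-1.]))
rows(Rt,h[2]+np.array([5,10,190]),0.05,vmax=30)
E
```

```text
[[ 466.5  -95.3   60. ]
 [ 457.1 -126.    60. ]
 [ 447.8 -156.1   60. ]
 [ 439.4 -187.1   60. ]]
95.74642067411841 73.5403092974497
[{"fingers": 0.05, "tx": -1.95, "ty": -0.33, "tz": -2.04, "ax": -0.01, "ay": -0.037, "az": 0.032}, {"fingers": 0.05, "tx": -2.03, "ty": -0.25, "tz": -1.97, "ax": -0.01, "ay": -0.037, "az": 0.032}, {"fingers": 0.05, "tx": -2.11, "ty": -0.16, "tz": -1.89, "ax": -0.01, "ay": -0.037, "az": 0.032}, {"fingers": 0.05, "tx": -2.18, "ty": -0.07, "tz": -1.81, "ax": -0.01, "ay": -0.037, "az": 0.032}, {"fingers": 0.05, "tx": -2.25, "ty": 0.02, "tz": -1.73, "ax": -0.01, "ay": -0.037, "az": 0.032}]
[{"fingers": 0.05, "tx": -2.31, "ty": 0.1, "tz": -1.64, "ax": -0.01, "ay": -0.037, "az": 0.032}, {"fingers": 0.05, "tx": -2.36, "ty": 0.2, "tz": -1.56, "ax": -0.01, "ay": -0.037, "az": 0.032}, {"fingers": 0.05, "tx": -2.41, "ty": 0.29, "tz": -1.46, "ax": -0.01, "ay": -0.037, "az": 0.032}, {"fingers": 0.05, "tx": -2.46, "ty": 0.38, "tz": -1.37, "ax": -0.01, "ay": -0.037, "az": 0.032}, {"fingers": 0.05, "tx": -2.49, "ty": 0.47, "tz": -1.27, "ax": -0.01, "ay": -0.037, "az": 0.032}]
[{"fingers": 0.05, "tx": -2.52, "ty": 0.56, "tz": -1.17, "ax": -0.01, "ay": -0.037, "az": 0.032}, {"fingers": 0.05, "tx": -2.54, "ty": 0.66, "tz": -1.07, "ax": -0.01, "ay": -0.037, "az": 0.032}, {"fingers": 0.05, "tx": -2.56, "ty": 0.75, "tz": -0.97, "ax": -0.01, "ay": -0.037, "az": 0.032}, {"fingers": 0.05, "tx": -2.57, "ty": 0.84, "tz": -0.87, "ax": -0.01, "ay": -0.037, "az": 0.032}, {"fingers": 0.05, "tx": -2.57, "ty": 0.93, "tz": -0.76, "ax": -0.01, "ay": -0.037, "az": 0.032}]
[{"fingers": 0.05, "tx": -2.56, "ty": 1.02, "tz": -0.66, "ax": -0.01, "ay": -0.037, "az": 0.032}]
```

{"name": "jog_arm", "arguments": {
  "increments": [
    {"fingers":0.05,"tx":1.5,"ty":0,"tz":-2.1,"ax":0,"ay":0,"az":0},
    {"fingers":0.05,"tx":1.5,"ty":0,"tz":-2.1,"ax":0,"ay":0,"az":0},
    {"fingers":0.05,"tx":-1.0,"ty":-0.3,"tz":-2.2,"ax":-0.01,"ay":-0.037,"az":0.032},
    {"fingers":0.05,"tx":-2.0,"ty":-0.3,"tz":-1.9,"ax":-0.01,"ay":-0.037,"az":0.032},
    {"fingers":0.05,"tx":-2.2,"ty":-0.2,"tz":-1.7,"ax":-0.01,"ay":-0.037,"az":0.032}
  ]
}}

```text
time: 6.43
ee_pos: [405.3, 218.1, 238.2]
eef_rot: [-178.4, -28.3, 97.3]
wrist_force: [0.6, -0.3, -0.9]
finger_gap: 0.137
```

```bash
cat > toview.py <<'E'
from plan import *
az=np.radians(73.5);y=np.array([np.sin(az),-np.cos(az),0])
s=read_state();print(np.round(s['joint_pos'],1),s['eef_rot'])
rows(toolR(y,np.array([0,0,-1.])),np.array([452,-146,250]),0.05,vmax=32)
E
python3 toview.py
```

```text
[-18.6   2.7   4.1 121.6 -34.   58.6  12.1] [-178.40773346  -28.3247098    97.31578149]
[{"fingers": 0.05, "tx": -2.65, "ty": -0.04, "tz": -1.54, "ax": -0.011, "ay": -0.04, "az": 0.034}, {"fingers": 0.05, "tx": -2.71, "ty": 0.07, "tz": -1.43, "ax": -0.011, "ay": -0.04, "az": 0.034}, {"fingers": 0.05, "tx": -2.76, "ty": 0.17, "tz": -1.32, "ax": -0.011, "ay": -0.04, "az": 0.034}, {"fingers": 0.05, "tx": -2.8, "ty": 0.28, "tz": -1.21, "ax": -0.011, "ay": -0.04, "az": 0.034}, {"fingers": 0.05, "tx": -2.83, "ty": 0.39, "tz": -1.09, "ax": -0.011, "ay": -0.04, "az": 0.034}]
[{"fingers": 0.05, "tx": -2.86, "ty": 0.5, "tz": -0.97, "ax": -0.011, "ay": -0.04, "az": 0.034}, {"fingers": 0.05, "tx": -2.88, "ty": 0.61, "tz": -0.85, "ax": -0.011, "ay": -0.04, "az": 0.034}, {"fingers": 0.05, "tx": -2.88, "ty": 0.72, "tz": -0.73, "ax": -0.011, "ay": -0.04, "az": 0.034}, {"fingers": 0.05, "tx": -2.88, "ty": 0.83, "tz": -0.6, "ax": -0.011, "ay": -0.04, "az": 0.034}, {"fingers": 0.05, "tx": -2.88, "ty": 0.93, "tz": -0.48, "ax": -0.011, "ay": -0.04, "az": 0.034}]
[{"fingers": 0.05, "tx": -2.86, "ty": 1.04, "tz": -0.35, "ax": -0.011, "ay": -0.04, "az": 0.034}, {"fingers": 0.05, "tx": -2.83, "ty": 1.14, "tz": -0.22, "ax": -0.011, "ay": -0.04, "az": 0.034}]
```

{"name": "jog_arm", "arguments": {
  "increments": [
    {"fingers":0.05,"tx":-2.7,"ty":0,"tz":-1.5,"ax":-0.011,"ay":-0.04,"az":0.034},
    {"fingers":0.05,"tx":-2.7,"ty":0.1,"tz":-1.4,"ax":-0.011,"ay":-0.04,"az":0.034},
    {"fingers":0.05,"tx":-2.8,"ty":0.2,"tz":-1.3,"ax":-0.011,"ay":-0.04,"az":0.034},
    {"fingers":0.05,"tx":-2.8,"ty":0.3,"tz":-1.2,"ax":-0.011,"ay":-0.04,"az":0.034},
    {"fingers":0.05,"tx":-2.8,"ty":0.4,"tz":-1.1,"ax":-0.011,"ay":-0.04,"az":0.034}
  ]
}}

```text
time: 6.85
ee_pos: [425.1, 57.4, 246.0]
eef_rot: [-178.0, -15.9, 86.7]
wrist_force: [0.9, 0.5, -0.4]
finger_gap: 0.136
```

{"name": "jog_arm", "arguments": {
  "increments": [
    {"fingers":0.05,"tx":-2.9,"ty":0.5,"tz":-1.0,"ax":-0.011,"ay":-0.04,"az":0.034},
    {"fingers":0.05,"tx":-2.9,"ty":0.6,"tz":-0.8,"ax":-0.011,"ay":-0.04,"az":0.034},
    {"fingers":0.05,"tx":-2.9,"ty":0.7,"tz":-0.7,"ax":-0.011,"ay":-0.04,"az":0.034},
    {"fingers":0.05,"tx":-2.9,"ty":0.8,"tz":-0.6,"ax":-0.011,"ay":-0.04,"az":0.034},
    {"fingers":0.05,"tx":-2.9,"ty":0.9,"tz":-0.5,"ax":-0.011,"ay":-0.04,"az":0.034}
  ]
}}

```text
time: 7.27
ee_pos: [440.1, -105.3, 255.2]
eef_rot: [-179.7, -3.6, 76.4]
wrist_force: [0.6, 0.5, -0.9]
finger_gap: 0.132
```

```bash
python3 toview.py
```

```text
[-7.200e+00  1.000e-01  1.560e+01  1.162e+02 -4.000e+00  6.370e+01
 -3.500e+00] [-179.69704158   -3.59944729   76.3722134 ]
[{"fingers": 0.05, "tx": -1.85, "ty": 1.06, "tz": 0.14, "ax": -0.003, "ay": -0.031, "az": 0.025}, {"fingers": 0.05, "tx": -1.82, "ty": 1.1, "tz": 0.2, "ax": -0.003, "ay": -0.031, "az": 0.025}]
```

{"name": "jog_arm", "arguments": {
  "increments": [
    {"fingers":0.05,"tx":-1.8,"ty":1.0,"tz":0.1,"ax":-0.003,"ay":-0.031,"az":0.025},
    {"fingers":0.05,"tx":-1.8,"ty":1.0,"tz":0.2,"ax":-0.003,"ay":-0.031,"az":0.025},
    {"fingers":0.05,"tx":0,"ty":0,"tz":0,"ax":0,"ay":0,"az":0}
  ]
}}

```text
time: 7.52
ee_pos: [449.9, -152.7, 252.0]
eef_rot: [179.8, 0.4, 72.9]
wrist_force: [-1.3, -0.7, -0.3]
finger_gap: 0.135
```

```bash
python3 - <<'E'
from plan import *
import pickle
s=read_state();im=snapshot('wrist')[:,:,::-1].copy();pickle.dump(s,open('s6.pkl','wb'))
print(s['ee_pos'],s['eef_rot'],s['finger_gap'])
cv2.imwrite('pics/w6.png',im)
cv2.imwrite('pics/w6b.png',cv2.resize(im[60:320,140:460],None,fx=2.3,fy=2.3,interpolation=cv2.INTER_CUBIC))
E
```

```text
[ 449.92099822 -152.70567101  252.00911567] [179.83591087   0.35087295  72.87173412] 0.13533253741271253
```

View pics/w6b.png

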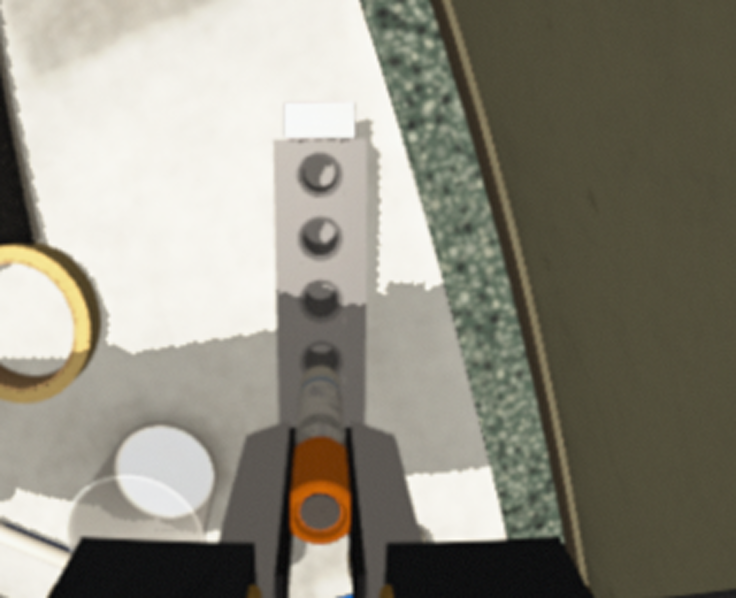

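```bash
python3 - <<'E'
from plan import *
import pickle
s=pickle.load(open('s6.pkl','rb'));T=tool(s)
h=np.array([atz('wrist',140+a/2.3,60+b/2.3,60,s) for a,b in((320,174),(320.5,237),(321,300))])
print(np.round(h,1),np.linalg.norm(np.diff(h,axis=0),axis=1))
d=h[0]-h[2];print(np.degrees(np.arctan2(d[1],d[0])))
np.save('holes.npy',h)
for z in(62,30,5,-30,-35): print(z,(proj('wrist',(T@[0,0,z,1])[:3],s)-[140,60])*2.3)
for z in(62,): print(z,[(proj('wrist',(T@[a,0,z,1])[:3],s)-[140,60])[1]*2.3 for a in(6.6,-6.6)])
E
```

```text
[[ 469.5  -92.6   60. ]
 [ 460.5 -122.8   60. ]
 [ 451.2 -153.6   60. ]] [31.50301337 32.19799054]
73.27616786562541
62 [318.98206395 380.73516917]
30 [318.92239398 413.84468665]
5 [318.8637727  446.60428789]
-30 [318.75606088 507.41673962]
-35 [318.73746779 517.9976868 ]
62 [np.float64(362.10179249740963), np.float64(399.07138633006747)]
```

```bash
cat > hole.py <<'E'
from plan import *
import sys
i=int(sys.argv[1])-1;z=float(sys.argv[2]);n=int(sys.argv[3]) if len(sys.argv)>3 else None
h=np.load('holes.npy');az=np.radians(73.3)
c=h[:3].mean(0);d=np.array([np.cos(az),np.sin(az),0]);H=c+d*32*(1-i)
Rt=toolR(np.array([np.sin(az),-np.cos(az),0]),np.array([0,0,-1.]))
s=read_state();print(H,'off tool',np.round(Rt.T@(s['ee_pos']-H),1),'rot',np.round(R.from_matrix(Rt.T@tool(s)[:3,:3]).as_rotvec(),3),s['wrist_force'],s['finger_gap'])
rows(Rt,np.array([H[0],H[1],z]),0.05,n=n)
E
python3 hole.py 1 140 4
```

```text
[469.60874951 -92.33569173  60.        ] off tool [ -62.1   -2.2 -192.1] rot [-0.002 -0.004  0.006] [-0.73830753  0.78501563 -0.09586313] 0.13536655128560376
[{"fingers": 0.05, "tx": 1.57, "ty": 0.04, "tz": 2.8, "ax": 0.001, "ay": 0.001, "az": -0.001}, {"fingers": 0.05, "tx": 1.56, "ty": 0.04, "tz": 2.8, "ax": 0.001, "ay": 0.001, "az": -0.001}, {"fingers": 0.05, "tx": 1.56, "ty": 0.05, "tz": 2.8, "ax": 0.001, "ay": 0.001, "az": -0.001}, {"fingers": 0.05, "tx": 1.56, "ty": 0.05, "tz": 2.8, "ax": 0.001, "ay": 0.001, "az": -0.001}]
```

{"name": "jog_arm", "arguments": {
  "increments": [
    {"fingers":0.05,"tx":2.1,"ty":0.05,"tz":2.5,"ax":0.002,"ay":0.002,"az":-0.002},
    {"fingers":0.05,"tx":2.1,"ty":0.05,"tz":2.8,"ax":0.002,"ay":0.002,"az":-0.002},
    {"fingers":0.05,"tx":2.0,"ty":0.05,"tz":2.8,"ax":0,"ay":0,"az":-0.002},
    {"fingers":0.05,"tx":0,"ty":0.05,"tz":2.5,"ax":0,"ay":0,"az":0},
    {"fingers":0.05,"tx":0,"ty":0,"tz":0,"ax":0,"ay":0,"az":0}
  ]
}}

```text
time: 7.98
ee_pos: [470.2, -88.4, 145.2]
eef_rot: [179.8, -0.3, 73.3]
wrist_force: [-1.6, -0.6, -0.2]
finger_gap: 0.137
```

```bash
python3 hole.py 1 140 1; python3 - <<'E'
from plan import *
s=read_state();im=snapshot('wrist')[:,:,::-1].copy()
cv2.imwrite('pics/w7b.png',cv2.resize(im[120:320,180:380],None,fx=3,fy=3,interpolation=cv2.INTER_CUBIC))
E
```

```text
[469.60874951 -92.33569173  60.        ] off tool [  4.   -0.6 -85.2] rot [-0.003  0.006 -0.   ] [-1.60107252 -0.55928646 -0.24462135] 0.13698703029871254
[{"fingers": 0.05, "tx": -0.4, "ty": 0.05, "tz": 0.51, "ax": 0.003, "ay": -0.006, "az": 0.0}]
```

View pics/w7b.png

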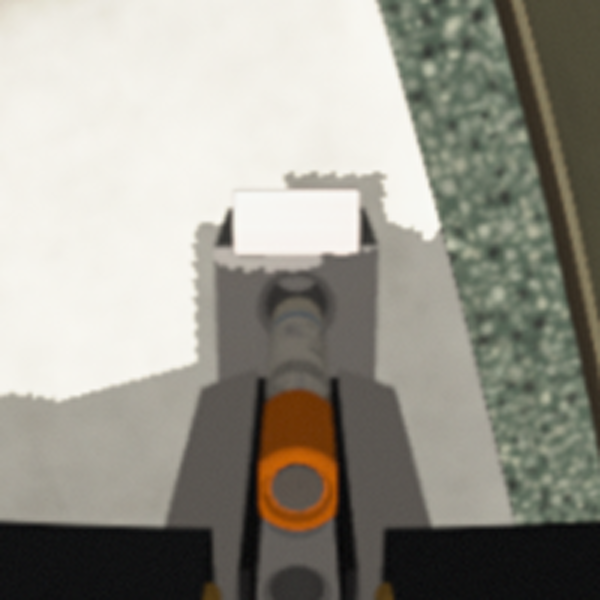

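{"name": "jog_arm", "arguments": {
  "increments": [
    {"fingers":0.05,"tx":-0.4,"ty":0.05,"tz":0.8,"ax":0.003,"ay":-0.006,"az":0},
    {"fingers":0.05,"tx":0,"ty":0,"tz":0.6,"ax":0,"ay":0,"az":0},
    {"fingers":0.05,"tx":0,"ty":0,"tz":0,"ax":0,"ay":0,"az":0}
  ]
}}

```text
time: 8.28
ee_pos: [471.5, -93.0, 135.7]
eef_rot: [179.8, -0.1, 73.3]
wrist_force: [-0.3, 0.3, 0.0]
finger_gap: 0.138
```

```bash
python3 hole.py 1 73 9; python3 - <<'E'
from plan import *
s=read_state();im=snapshot('wrist')[:,:,::-1].copy()
T=tool(s);h=[469.6,-92.3,60]
for a in np.arange(0,360,20):
    q=proj('wrist',np.array(h)+11.2*np.array([np.cos(np.radians(a)),np.sin(np.radians(a)),0]),s);cv2.circle(im,tuple(int(v*16) for v in q),8,(0,0,255),1,cv2.LINE_AA,4)
cv2.imwrite('pics/w8b.png',cv2.resize(im[170:320,205:355],None,fx=4,fy=4,interpolation=cv2.INTER_CUBIC))
E
```

```text
[469.60874951 -92.33569173  60.        ] off tool [ -0.1   2.  -75.7] rot [-0.004  0.002  0.   ] [-0.26293992  0.27731534  0.02721762] 0.13752642568747697
[{"fingers": 0.05, "tx": 0.0, "ty": -0.03, "tz": 0.7, "ax": 0.0, "ay": -0.0, "az": -0.0}, {"fingers": 0.05, "tx": 0.0, "ty": -0.02, "tz": 0.7, "ax": 0.0, "ay": -0.0, "az": -0.0}, {"fingers": 0.05, "tx": 0.0, "ty": -0.02, "tz": 0.7, "ax": 0.0, "ay": -0.0, "az": -0.0}, {"fingers": 0.05, "tx": 0.0, "ty": -0.02, "tz": 0.7, "ax": 0.0, "ay": -0.0, "az": -0.0}, {"fingers": 0.05, "tx": 0.0, "ty": -0.02, "tz": 0.7, "ax": 0.0, "ay": -0.0, "az": -0.0}]
[{"fingers": 0.05, "tx": 0.0, "ty": -0.02, "tz": 0.7, "ax": 0.0, "ay": -0.0, "az": -0.0}, {"fingers": 0.05, "tx": 0.0, "ty": -0.02, "tz": 0.7, "ax": 0.0, "ay": -0.0, "az": -0.0}, {"fingers": 0.05, "tx": 0.0, "ty": -0.02, "tz": 0.7, "ax": 0.0, "ay": -0.0, "az": -0.0}, {"fingers": 0.05, "tx": 0.0, "ty": -0.02, "tz": 0.7, "ax": 0.0, "ay": -0.0, "az": -0.0}]
```

View pics/w8b.png

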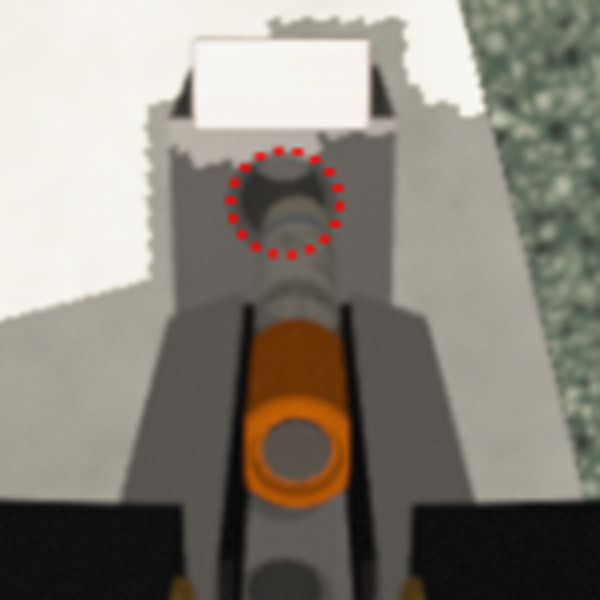

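{"name": "jog_arm", "arguments": {
  "increments": [
    {"fingers":0.05,"tx":0,"ty":-0.25,"tz":0,"ax":0.003,"ay":0,"az":0},
    {"fingers":0.05,"tx":0,"ty":0,"tz":0.4,"ax":0,"ay":0,"az":0},
    {"fingers":0.05,"tx":0,"ty":0,"tz":0,"ax":0,"ay":0,"az":0}
  ]
}}

```text
time: 8.58
ee_pos: [470.0, -93.2, 133.9]
eef_rot: [179.8, -0.2, 73.2]
wrist_force: [-0.2, -0.3, -0.4]
finger_gap: 0.138
```

```bash
python3 hole.py 1 73 9|head -1
```

```text
[469.60874951 -92.33569173  60.        ] off tool [ -0.7   0.6 -73.9] rot [-0.004  0.003  0.002] [-0.15938866 -0.32309969 -0.42638946] 0.13794796083548239
```

Good (<1 mm). Lower slowly.

{"name": "jog_arm", "arguments": {
  "increments": [
    {"fingers":0.05,"tx":0.05,"ty":-0.05,"tz":0.7,"ax":0,"ay":0,"az":0},
    {"fingers":0.05,"tx":0,"ty":0,"tz":0.7,"ax":0,"ay":0,"az":0},
    {"fingers":0.05,"tx":0,"ty":0,"tz":0.7,"ax":0,"ay":0,"az":0}
  ]
}}

```text
time: 8.83
ee_pos: [470.6, -92.7, 112.9]
eef_rot: [179.6, -0.2, 73.2]
wrist_force: [-1.3, -0.7, 1.0]
finger_gap: 0.136
```

```bash
python3 hole.py 1 73 9|head -1
```

```text
[469.60874951 -92.33569173  60.        ] off tool [ -0.1   1.1 -52.9] rot [-0.007  0.004  0.002] [-1.33225212 -0.66267591  0.95034145] 0.13567633478729182
```

{"name": "jog_arm", "arguments": {
  "increments": [
    {"fingers":0.05,"tx":0,"ty":-0.1,"tz":0.8,"ax":0.003,"ay":-0.002,"az":0},
    {"fingers":0.05,"tx":0,"ty":0,"tz":0.8,"ax":0,"ay":0,"az":0},
    {"fingers":0.05,"tx":0,"ty":0,"tz":0.8,"ax":0,"ay":0,"az":0},
    {"fingers":0.05,"tx":0,"ty":0,"tz":0.7,"ax":0,"ay":0,"az":0}
  ]
}}

```text
time: 9.17
ee_pos: [469.2, -92.3, 77.7]
eef_rot: [179.9, -0.1, 73.2]
wrist_force: [0.1, 0.3, 0.4]
finger_gap: 0.136
```

```bash
python3 hole.py 1 73 9|head -1
```

```text
[469.60874951 -92.33569173  60.        ] off tool [ -0.   -0.4 -17.7] rot [-0.002  0.001  0.002] [0.05196569 0.2583305  0.40554363] 0.13611653947640567
```

{"name": "jog_arm", "arguments": {
  "increments": [
    {"fingers":0.05,"tx":0,"ty":0,"tz":0.2,"ax":0,"ay":0,"az":0},
    {"fingers":0.05,"tx":0,"ty":0,"tz":0.15,"ax":0,"ay":0,"az":0},
    {"fingers":0.05,"tx":0,"ty":0,"tz":0,"ax":0,"ay":0,"az":0}
  ]
}}

```text
time: 9.42
ee_pos: [469.4, -92.3, 72.6]
eef_rot: [179.9, -0.0, 73.2]
wrist_force: [-3.3, -0.1, 4.4]
finger_gap: 0.138
```

```bash
python3 hole.py 1 73 9|head -1
```

```text
[469.60874951 -92.33569173  60.        ] off tool [  0.   -0.2 -12.6] rot [-0.001  0.001  0.002] [-3.25168554 -0.06399614  4.36845486] 0.1378376976559088
```

{"name": "jog_arm", "arguments": {
  "increments": [
    {"fingers":0.05,"tx":0,"ty":0,"tz":0.1,"ax":0,"ay":0,"az":0},
    {"fingers":0.05,"tx":0,"ty":0,"tz":0,"ax":0,"ay":0,"az":0}
  ]
}}

```text
time: 9.58
ee_pos: [470.1, -92.2, 72.5]
eef_rot: [179.9, -0.1, 73.2]
wrist_force: [-2.4, -0.9, 3.4]
finger_gap: 0.138
```

```bash
python3 hole.py 1 73 9|head -1
```

```text
[469.60874951 -92.33569173  60.        ] off tool [  0.2   0.4 -12.5] rot [-0.002  0.001  0.002] [-2.407083   -0.91053078  3.37831559] 0.13755046822048517
```

Seated at the floor. Release and back off straight up.

{"name": "jog_arm", "arguments": {
  "increments": [
    {"fingers":0.28,"tx":0,"ty":0,"tz":0,"ax":0,"ay":0,"az":0},
    {"fingers":0.28,"tx":0,"ty":0,"tz":0,"ax":0,"ay":0,"az":0},
    {"fingers":0.28,"tx":0,"ty":0,"tz":0,"ax":0,"ay":0,"az":0},
    {"fingers":0.28,"tx":0,"ty":0,"tz":-1.0,"ax":0,"ay":0,"az":0},
    {"fingers":0.28,"tx":0,"ty":0,"tz":-2.0,"ax":0,"ay":0,"az":0}
  ]
}}

```text
time: 10.0
ee_pos: [468.3, -92.3, 100.7]
eef_rot: [-179.8, 0.0, 73.2]
wrist_force: [-0.2, 0.2, -1.3]
finger_gap: 0.281
```

{"name": "jog_arm", "arguments": {
  "increments": [
    {"fingers":0.3,"tx":0,"ty":0,"tz":-3,"ax":0,"ay":0,"az":0},
    {"fingers":0.3,"tx":0,"ty":0,"tz":-3,"ax":0,"ay":0,"az":0},
    {"fingers":0.3,"tx":0,"ty":0,"tz":-2,"ax":0,"ay":0,"az":0}
  ]
}}

```text
time: 10.25
ee_pos: [466.8, -92.7, 184.4]
eef_rot: [-179.6, 0.1, 73.1]
wrist_force: [0.7, -0.8, -0.6]
finger_gap: 0.3
```

```bash
python3 - <<'E'
from plan import *
s=read_state();im=snapshot('wrist')[:,:,::-1].copy()
cv2.imwrite('pics/w9.png',im);print(s['ee_pos'],np.round(s['joint_pos'],1))
for z in (12,109): print(proj('wrist',[469.6,-92.3,z],s))
E
```

```text
[466.84145856 -92.72050316 184.42546982] [ -9.7   7.   14.3 118.6  -2.1  55.  -11.2]
[282.00000859 193.29382745]
[282.35159193 218.88348911]
```

View pics/w9.png

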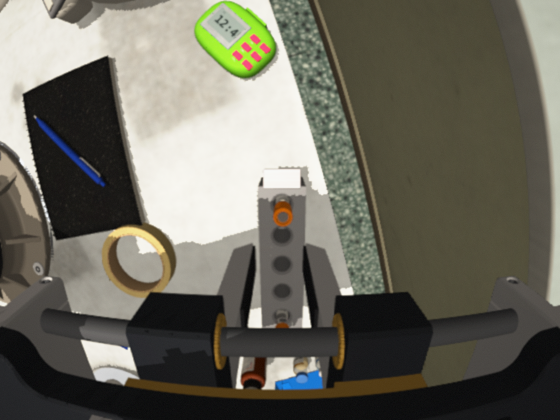

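```bash
cat > go3.py <<'E'
from plan import *
import sys
k=int(sys.argv[1]);fl=int(sys.argv[2]);S=float(sys.argv[3]);n=int(sys.argv[4]) if len(sys.argv)>4 else None
dz=float(sys.argv[5]) if len(sys.argv)>5 else 0
f,u,Rt=tube(k,flip=fl);s=read_state()
q=Rt.T@(s['ee_pos']-f);print('off',np.round(q[:2],1),'s',round(-q[2],1),'rot',np.round(R.from_matrix(Rt.T@tool(s)[:3,:3]).as_rotvec(),3),np.round(s['joint_pos'],1),'gap',round(s['finger_gap'],3),np.round(s['wrist_force'],1))
rows(Rt,f+u*S+[0,0,dz],0.3,n=n,vmax=30)
E
python3 go3.py 3 -1 180 "" 2>/dev/null || python3 - <<'E'
import subprocess
E
sed -i 's/if len(sys.argv)>4 else None/if len(sys.argv)>4 and sys.argv[4] else None/' go3.py; python3 go3.py 3 -1 170
```

```text
off [-159.4 -354.7] s 74.6 rot [0.484 0.478 1.527] [ -9.7   6.8  14.4 118.3  -2.   55.2 -11.2] gap 0.296 [ 2.7 -0.2  4.7]
[{"fingers": 0.3, "tx": 2.2, "ty": -1.18, "tz": 0.08, "ax": -0.03, "ay": -0.03, "az": -0.095}, {"fingers": 0.3, "tx": 2.31, "ty": -0.97, "tz": -0.02, "ax": -0.03, "ay": -0.03, "az": -0.095}, {"fingers": 0.3, "tx": 2.39, "ty": -0.74, "tz": -0.11, "ax": -0.03, "ay": -0.03, "az": -0.095}, {"fingers": 0.3, "tx": 2.44, "ty": -0.51, "tz": -0.2, "ax": -0.03, "ay": -0.03, "az": -0.095}, {"fingers": 0.3, "tx": 2.47, "ty": -0.26, "tz": -0.29, "ax": -0.03, "ay": -0.03, "az": -0.095}]
[{"fingers": 0.3, "tx": 2.48, "ty": -0.02, "tz": -0.37, "ax": -0.03, "ay": -0.03, "az": -0.095}, {"fingers": 0.3, "tx": 2.45, "ty": 0.23, "tz": -0.44, "ax": -0.03, "ay": -0.03, "az": -0.095}, {"fingers": 0.3, "tx": 2.41, "ty": 0.48, "tz": -0.5, "ax": -0.03, "ay": -0.03, "az": -0.095}, {"fingers": 0.3, "tx": 2.33, "ty": 0.72, "tz": -0.55, "ax": -0.03, "ay": -0.03, "az": -0.095}, {"fingers": 0.3, "tx": 2.24, "ty": 0.95, "tz": -0.59, "ax": -0.03, "ay": -0.03, "az": -0.095}]
[{"fingers": 0.3, "tx": 2.12, "ty": 1.18, "tz": -0.63, "ax": -0.03, "ay": -0.03, "az": -0.095}, {"fingers": 0.3, "tx": 1.97, "ty": 1.39, "tz": -0.65, "ax": -0.03, "ay": -0.03, "az": -0.095}, {"fingers": 0.3, "tx": 1.81, "ty": 1.6, "tz": -0.66, "ax": -0.03, "ay": -0.03, "az": -0.095}, {"fingers": 0.3, "tx": 1.63, "ty": 1.78, "tz": -0.66, "ax": -0.03, "ay": -0.03, "az": -0.095}, {"fingers": 0.3, "tx": 1.43, "ty": 1.95, "tz": -0.65, "ax": -0.03, "ay": -0.03, "az": -0.095}]
[{"fingers": 0.3, "tx": 1.22, "ty": 2.09, "tz": -0.63, "ax": -0.03, "ay": -0.03, "az": -0.095}]
```

{"name": "jog_arm", "arguments": {
  "increments": [
    {"fingers":0.3,"tx":1.5,"ty":-0.8,"tz":-2.0,"ax":0,"ay":0,"az":-0.095},
    {"fingers":0.3,"tx":2.3,"ty":-1.0,"tz":-1.5,"ax":-0.03,"ay":-0.03,"az":-0.095},
    {"fingers":0.3,"tx":2.4,"ty":-0.7,"tz":-0.5,"ax":-0.03,"ay":-0.03,"az":-0.095},
    {"fingers":0.3,"tx":2.4,"ty":-0.5,"tz":-0.2,"ax":-0.03,"ay":-0.03,"az":-0.095},
    {"fingers":0.3,"tx":2.5,"ty":-0.3,"tz":-0.3,"ax":-0.03,"ay":-0.03,"az":-0.095}
  ]
}}

```text
time: 10.72
ee_pos: [447.8, 19.5, 234.7]
eef_rot: [174.0, 8.4, 100.1]
wrist_force: [1.1, 0.2, 0.3]
finger_gap: 0.301
```

{"name": "jog_arm", "arguments": {
  "increments": [
    {"fingers":0.3,"tx":2.5,"ty":0,"tz":-0.4,"ax":-0.03,"ay":-0.03,"az":-0.095},
    {"fingers":0.3,"tx":2.4,"ty":0.2,"tz":-0.4,"ax":-0.03,"ay":-0.03,"az":-0.095},
    {"fingers":0.3,"tx":2.4,"ty":0.5,"tz":-0.5,"ax":-0.03,"ay":-0.03,"az":-0.095},
    {"fingers":0.3,"tx":2.3,"ty":0.7,"tz":-0.5,"ax":-0.03,"ay":-0.03,"az":-0.095},
    {"fingers":0.3,"tx":2.2,"ty":0.9,"tz":-0.5,"ax":-0.03,"ay":-0.03,"az":-0.095}
  ]
}}

```text
time: 11.13
ee_pos: [421.6, 146.9, 238.0]
eef_rot: [171.5, 21.2, 128.0]
wrist_force: [1.4, 0.7, 0.8]
finger_gap: 0.297
```

```bash
python3 go3.py 3 -1 170
```

```text
off [ -96.5 -137.6] s 180.2 rot [0.15  0.19  0.566] [-33.1  -5.1 -12.  127.1  26.   54.5 -20.1] gap 0.297 [1.4 0.7 0.8]
[{"fingers": 0.3, "tx": 2.56, "ty": 1.11, "tz": 0.32, "ax": -0.025, "ay": -0.032, "az": -0.094}, {"fingers": 0.3, "tx": 2.45, "ty": 1.34, "tz": 0.27, "ax": -0.025, "ay": -0.032, "az": -0.094}, {"fingers": 0.3, "tx": 2.32, "ty": 1.56, "tz": 0.23, "ax": -0.025, "ay": -0.032, "az": -0.094}, {"fingers": 0.3, "tx": 2.17, "ty": 1.77, "tz": 0.2, "ax": -0.025, "ay": -0.032, "az": -0.094}, {"fingers": 0.3, "tx": 2.0, "ty": 1.96, "tz": 0.18, "ax": -0.025, "ay": -0.032, "az": -0.094}]
[{"fingers": 0.3, "tx": 1.81, "ty": 2.14, "tz": 0.17, "ax": -0.025, "ay": -0.032, "az": -0.094}]
```

{"name": "jog_arm", "arguments": {
  "increments": [
    {"fingers":0.3,"tx":2.5,"ty":1.1,"tz":0.2,"ax":-0.025,"ay":-0.032,"az":-0.094},
    {"fingers":0.3,"tx":2.4,"ty":1.3,"tz":0.2,"ax":-0.025,"ay":-0.032,"az":-0.094},
    {"fingers":0.3,"tx":2.3,"ty":1.6,"tz":0.2,"ax":-0.025,"ay":-0.032,"az":-0.094},
    {"fingers":0.3,"tx":2.2,"ty":1.8,"tz":0.2,"ax":-0.025,"ay":-0.032,"az":-0.094},
    {"fingers":0.3,"tx":2.0,"ty":2.0,"tz":0.2,"ax":-0.025,"ay":-0.032,"az":-0.094}
  ]
}}

```text
time: 11.55
ee_pos: [393.8, 282.2, 191.7]
eef_rot: [177.3, 34.1, 158.3]
wrist_force: [0.9, 0.5, 0.4]
finger_gap: 0.301
```

```bash
python3 go3.py 3 -1 150
```

```text
off [-17.1 -15.5] s 179.3 rot [0.008 0.014 0.079] [-45.3   5.  -24.9 129.2  46.4  54.7 -31.6] gap 0.301 [0.9 0.5 0.4]
[{"fingers": 0.3, "tx": 0.89, "ty": 0.72, "tz": 1.47, "ax": -0.004, "ay": -0.007, "az": -0.04}, {"fingers": 0.3, "tx": 0.87, "ty": 0.75, "tz": 1.47, "ax": -0.004, "ay": -0.007, "az": -0.04}]
```

{"name": "jog_arm", "arguments": {
  "increments": [
    {"fingers":0.3,"tx":0.9,"ty":0.7,"tz":1.2,"ax":-0.004,"ay":-0.007,"az":-0.04},
    {"fingers":0.3,"tx":0.9,"ty":0.8,"tz":1.2,"ax":-0.004,"ay":-0.007,"az":-0.04},
    {"fingers":0.3,"tx":0,"ty":0,"tz":0.5,"ax":0,"ay":0,"az":0},
    {"fingers":0.3,"tx":0,"ty":0,"tz":0,"ax":0,"ay":0,"az":0}
  ]
}}

```text
time: 11.88
ee_pos: [397.7, 303.7, 156.2]
eef_rot: [-179.8, 35.2, 165.0]
wrist_force: [0.1, -0.6, 0.3]
finger_gap: 0.301
```

```bash
cat > look.py <<'E'
from plan import *
import sys
k=int(sys.argv[1]);s=read_state();im=snapshot('wrist')[:,:,::-1].copy()
p=np.load('rotor.npy')
for P in [tp(k,97),tp(k,92),tp(k,60),(0,0,44)]:
    q=proj('wrist',world(P,p),s);print(np.round(q,1));cv2.circle(im,tuple(int(v*16) for v in q),24,(255,0,0),1,cv2.LINE_AA,4)
cv2.imwrite(f'pics/{sys.argv[2]}.png',im)
cv2.imwrite(f'pics/{sys.argv[2]}b.png',cv2.resize(im[120:320,180:380],None,fx=3,fy=3,interpolation=cv2.INTER_CUBIC))
E
python3 look.py 3 w10; python3 go3.py 3 -1 115
```

```text
[270.1 234.5]
[270.2 232.3]
[270.9 220.2]
[271.4 157.4]
off [4.9 6.3] s 152.0 rot [-0.009 -0.003 -0.016] [-47.1  10.3 -25.3 129.7  52.6  53.2 -34.6] gap 0.306 [-0.4 -0.   0.2]
[{"fingers": 0.3, "tx": -0.23, "ty": -0.34, "tz": 1.85, "ax": 0.004, "ay": 0.001, "az": 0.008}, {"fingers": 0.3, "tx": -0.24, "ty": -0.33, "tz": 1.85, "ax": 0.004, "ay": 0.001, "az": 0.008}]
```

View pics/w10.png

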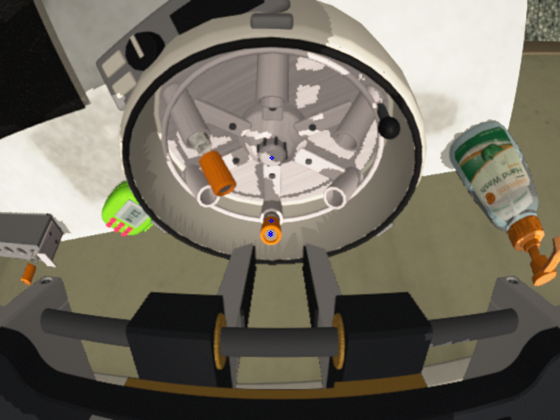

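{"name": "jog_arm", "arguments": {
  "increments": [
    {"fingers":0.3,"tx":-0.2,"ty":-0.3,"tz":1.4,"ax":0.004,"ay":0,"az":0.008},
    {"fingers":0.3,"tx":-0.2,"ty":-0.3,"tz":1.4,"ax":0.004,"ay":0,"az":0.008},
    {"fingers":0.3,"tx":0,"ty":0,"tz":0,"ax":0,"ay":0,"az":0}
  ]
}}

```text
time: 12.18
ee_pos: [416.8, 291.4, 139.3]
eef_rot: [179.6, 35.3, 163.1]
wrist_force: [0.6, -1.2, -0.2]
finger_gap: 0.297
```

```bash
python3 go3.py 3 -1 62 5
```

```text
off [-3.  -0.2] s 125.2 rot [-0.002 -0.005  0.009] [-46.   12.2 -23.6 130.4  55.8  51.  -37.2] gap 0.297 [ 0.6 -1.2 -0.2]
[{"fingers": 0.3, "tx": 0.07, "ty": 0.0, "tz": 1.26, "ax": 0.0, "ay": 0.001, "az": -0.002}, {"fingers": 0.3, "tx": 0.06, "ty": 0.0, "tz": 1.26, "ax": 0.0, "ay": 0.001, "az": -0.002}, {"fingers": 0.3, "tx": 0.06, "ty": 0.0, "tz": 1.26, "ax": 0.0, "ay": 0.001, "az": -0.002}, {"fingers": 0.3, "tx": 0.06, "ty": 0.0, "tz": 1.26, "ax": 0.0, "ay": 0.001, "az": -0.002}, {"fingers": 0.3, "tx": 0.06, "ty": 0.0, "tz": 1.26, "ax": 0.0, "ay": 0.001, "az": -0.002}]
```

{"name": "jog_arm", "arguments": {
  "increments": [
    {"fingers":0.3,"tx":0.25,"ty":0,"tz":1.0,"ax":0,"ay":0.003,"az":-0.008},
    {"fingers":0.3,"tx":0.1,"ty":0,"tz":1.0,"ax":0,"ay":0,"az":0}
  ]
}}

```text
time: 12.35
ee_pos: [426.3, 289.2, 123.4]
eef_rot: [179.6, 35.2, 163.4]
wrist_force: [0.5, 0.1, -0.9]
finger_gap: 0.299
```

```bash
python3 look.py 3 w11; python3 go3.py 3 -1 62 4
```

```text
[278.3 248.3]
[278.3 245.3]
[278.3 229.2]
[277.8 154.1]
off [-1.6 -0.2] s 105.1 rot [-0.003 -0.004  0.005] [-45.5  14.2 -22.7 130.9  58.7  49.3 -39.1] gap 0.301 [ 0.8 -1.6 -1.2]
[{"fingers": 0.3, "tx": 0.04, "ty": 0.0, "tz": 1.08, "ax": 0.001, "ay": 0.001, "az": -0.001}, {"fingers": 0.3, "tx": 0.04, "ty": 0.0, "tz": 1.08, "ax": 0.001, "ay": 0.001, "az": -0.001}, {"fingers": 0.3, "tx": 0.04, "ty": 0.0, "tz": 1.08, "ax": 0.001, "ay": 0.001, "az": -0.001}, {"fingers": 0.3, "tx": 0.04, "ty": 0.0, "tz": 1.08, "ax": 0.001, "ay": 0.001, "az": -0.001}]
```

View pics/w11b.png

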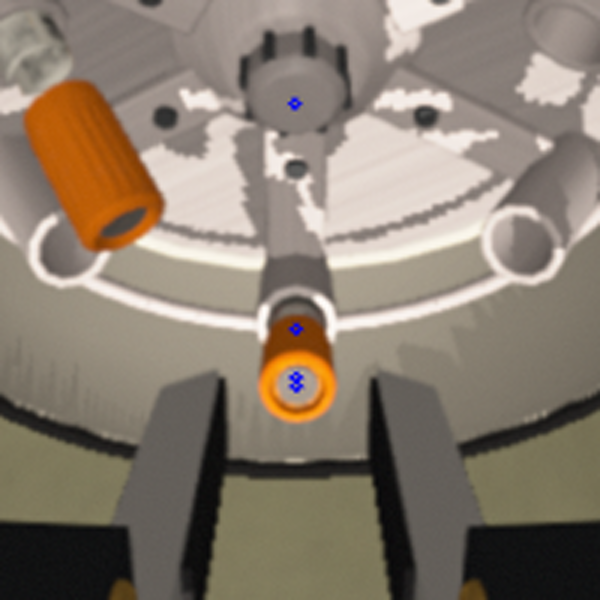

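{"name": "jog_arm", "arguments": {
  "increments": [
    {"fingers":0.3,"tx":0.15,"ty":0,"tz":1.1,"ax":0,"ay":0,"az":0},
    {"fingers":0.3,"tx":0.1,"ty":0,"tz":1.1,"ax":0,"ay":0,"az":0},
    {"fingers":0.3,"tx":0,"ty":0,"tz":0.9,"ax":0,"ay":0,"az":0}
  ]
}}

```text
time: 12.65
ee_pos: [442.8, 284.8, 95.7]
eef_rot: [179.4, 35.2, 163.3]
wrist_force: [0.2, 0.5, 0.7]
finger_gap: 0.302
```

```bash
python3 go3.py 3 -1 62 1
```

```text
off [0.  0.8] s 74.1 rot [-0.005 -0.004  0.007] [-45.1  17.6 -21.1 131.3  63.7  47.  -43. ] gap 0.302 [0.2 0.5 0.7]
[{"fingers": 0.3, "tx": 0.0, "ty": -0.08, "tz": 1.21, "ax": 0.005, "ay": 0.004, "az": -0.007}]
```

{"name": "jog_arm", "arguments": {
  "increments": [
    {"fingers":0.3,"tx":0,"ty":-0.1,"tz":0.7,"ax":0.005,"ay":0.004,"az":-0.007},
    {"fingers":0.3,"tx":0,"ty":0,"tz":0.5,"ax":0,"ay":0,"az":0},
    {"fingers":0.25,"tx":0,"ty":0,"tz":0,"ax":0,"ay":0,"az":0}
  ]
}}

```text
time: 12.9
ee_pos: [450.0, 281.0, 84.3]
eef_rot: [-179.8, 35.0, 163.8]
wrist_force: [0.5, 0.5, -0.4]
finger_gap: 0.266
```

```bash
python3 go3.py 3 -1 62 1
```

```text
off [ 0.1 -0.9] s 60.2 rot [ 0.002  0.    -0.001] [-44.6  19.  -20.4 131.1  65.1  46.2 -43.3] gap 0.266 [ 0.5  0.5 -0.4]
[{"fingers": 0.3, "tx": -0.01, "ty": 0.09, "tz": -0.18, "ax": -0.002, "ay": -0.0, "az": 0.001}]
```

{"name": "jog_arm", "arguments": {
  "increments": [
    {"fingers":0.2,"tx":0,"ty":0.1,"tz":-0.15,"ax":0,"ay":0,"az":0},
    {"fingers":0.05,"tx":0,"ty":0,"tz":0,"ax":0,"ay":0,"az":0},
    {"fingers":0.05,"tx":0,"ty":0,"tz":0,"ax":0,"ay":0,"az":0},
    {"fingers":0.05,"tx":0,"ty":0,"tz":0,"ax":0,"ay":0,"az":0}
  ],
  "force": 20
}}

```text
time: 13.23
ee_pos: [449.1, 283.0, 86.5]
eef_rot: [-179.9, 35.0, 163.8]
wrist_force: [-0.3, 0.6, -0.1]
finger_gap: 0.136
```

```bash
python3 go3.py 3 -1 150 7
```

```text
off [-0.   0.8] s 62.8 rot [ 0.002  0.    -0.   ] [-44.7  18.8 -20.5 131.   64.7  46.4 -43. ] gap 0.136 [-0.3  0.6 -0.1]
[{"fingers": 0.3, "tx": 0.0, "ty": -0.01, "tz": -1.25, "ax": -0.0, "ay": -0.0, "az": 0.0}, {"fingers": 0.3, "tx": 0.0, "ty": -0.01, "tz": -1.25, "ax": -0.0, "ay": -0.0, "az": 0.0}, {"fingers": 0.3, "tx": 0.0, "ty": -0.01, "tz": -1.25, "ax": -0.0, "ay": -0.0, "az": 0.0}, {"fingers": 0.3, "tx": 0.0, "ty": -0.01, "tz": -1.25, "ax": -0.0, "ay": -0.0, "az": 0.0}, {"fingers": 0.3, "tx": 0.0, "ty": -0.01, "tz": -1.25, "ax": -0.0, "ay": -0.0, "az": 0.0}]
[{"fingers": 0.3, "tx": 0.0, "ty": -0.01, "tz": -1.25, "ax": -0.0, "ay": -0.0, "az": 0.0}, {"fingers": 0.3, "tx": 0.0, "ty": -0.01, "tz": -1.25, "ax": -0.0, "ay": -0.0, "az": 0.0}]
```

{"name": "jog_arm", "arguments": {
  "increments": [
    {"fingers":0.05,"tx":0,"ty":0,"tz":-0.8,"ax":0,"ay":0,"az":0},
    {"fingers":0.05,"tx":0,"ty":0,"tz":-0.8,"ax":0,"ay":0,"az":0},
    {"fingers":0.05,"tx":0,"ty":0,"tz":-0.8,"ax":0,"ay":0,"az":0},
    {"fingers":0.05,"tx":0,"ty":0,"tz":-0.8,"ax":0,"ay":0,"az":0}
  ]
}}

```text
time: 13.57
ee_pos: [429.7, 288.3, 114.7]
eef_rot: [-179.8, 35.0, 163.8]
wrist_force: [0.5, -0.0, -0.1]
finger_gap: 0.137
```

```bash
python3 go3.py 3 -1 150 7|head -1
```

```text
off [0.2 0.4] s 97.4 rot [ 0.002  0.001 -0.001] [-45.4  15.2 -22.4 130.7  59.4  48.9 -39.3] gap 0.137 [ 0.5 -0.  -0.1]
```

{"name": "jog_arm", "arguments": {
  "increments": [
    {"fingers":0.05,"tx":0,"ty":0,"tz":-1.2,"ax":0,"ay":0,"az":0},
    {"fingers":0.05,"tx":0,"ty":0,"tz":-1.2,"ax":0,"ay":0,"az":0},
    {"fingers":0.05,"tx":0,"ty":0,"tz":-1.2,"ax":0,"ay":0,"az":0},
    {"fingers":0.05,"tx":0,"ty":0,"tz":-1.2,"ax":0,"ay":0,"az":0},
    {"fingers":0.05,"tx":0,"ty":0,"tz":-1.2,"ax":0,"ay":0,"az":0}
  ]
}}

```text
time: 13.98
ee_pos: [392.7, 299.1, 169.2]
eef_rot: [-179.9, 34.9, 163.8]
wrist_force: [-0.4, -0.9, -0.6]
finger_gap: 0.131
```

```bash
python3 look.py 3 w12; python3 go3.py 3 -1 150 7|head -1; sed -i 's/452,-146,250/float(__import__("sys").argv[1]),float(__import__("sys").argv[2]),250/' toview.py
```

```text
[278.6 224.1]
[278.6 222.2]
[278.7 211.7]
[278.7 150.7]
off [0.4 1.6] s 166.3 rot [-0.002  0.001 -0.001] [-46.9   8.5 -25.7 129.2  50.1  54.5 -32.9] gap 0.135 [-1.3  1.6  2.6]
```

View pics/w12.png

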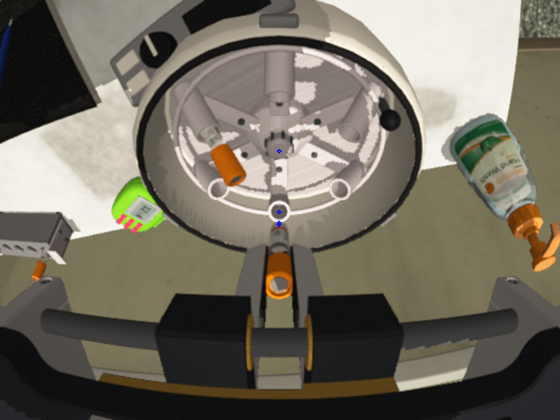

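{"name": "jog_arm", "arguments": {
  "increments": [
    {"fingers":0.05,"tx":-1.4,"ty":0,"tz":-2.0,"ax":0,"ay":0,"az":0},
    {"fingers":0.05,"tx":-1.4,"ty":0,"tz":-2.0,"ax":0,"ay":0,"az":0}
  ]
}}

```text
time: 14.2
ee_pos: [390.0, 299.7, 218.9]
eef_rot: [-179.8, 34.9, 164.1]
wrist_force: [0.2, 0.4, -0.2]
finger_gap: 0.137
```

```bash
python3 toview.py 455 -136
```

```text
[-45.9   3.9 -26.  126.6  44.7  57.8 -25. ] [-179.81455054   34.85357875  164.11880985]
[{"fingers": 0.05, "tx": -1.04, "ty": -2.51, "tz": 0.5, "ax": 0.03, "ay": 0.03, "az": 0.095}, {"fingers": 0.05, "tx": -1.29, "ty": -2.38, "tz": 0.54, "ax": 0.03, "ay": 0.03, "az": 0.095}, {"fingers": 0.05, "tx": -1.53, "ty": -2.23, "tz": 0.56, "ax": 0.03, "ay": 0.03, "az": 0.095}, {"fingers": 0.05, "tx": -1.75, "ty": -2.05, "tz": 0.58, "ax": 0.03, "ay": 0.03, "az": 0.095}, {"fingers": 0.05, "tx": -1.95, "ty": -1.86, "tz": 0.58, "ax": 0.03, "ay": 0.03, "az": 0.095}]
[{"fingers": 0.05, "tx": -2.14, "ty": -1.65, "tz": 0.57, "ax": 0.03, "ay": 0.03, "az": 0.095}, {"fingers": 0.05, "tx": -2.3, "ty": -1.42, "tz": 0.55, "ax": 0.03, "ay": 0.03, "az": 0.095}, {"fingers": 0.05, "tx": -2.44, "ty": -1.18, "tz": 0.52, "ax": 0.03, "ay": 0.03, "az": 0.095}, {"fingers": 0.05, "tx": -2.56, "ty": -0.92, "tz": 0.48, "ax": 0.03, "ay": 0.03, "az": 0.095}, {"fingers": 0.05, "tx": -2.65, "ty": -0.66, "tz": 0.42, "ax": 0.03, "ay": 0.03, "az": 0.095}]
[{"fingers": 0.05, "tx": -2.71, "ty": -0.39, "tz": 0.36, "ax": 0.03, "ay": 0.03, "az": 0.095}, {"fingers": 0.05, "tx": -2.74, "ty": -0.12, "tz": 0.28, "ax": 0.03, "ay": 0.03, "az": 0.095}, {"fingers": 0.05, "tx": -2.75, "ty": 0.15, "tz": 0.2, "ax": 0.03, "ay": 0.03, "az": 0.095}, {"fingers": 0.05, "tx": -2.73, "ty": 0.41, "tz": 0.11, "ax": 0.03, "ay": 0.03, "az": 0.095}, {"fingers": 0.05, "tx": -2.68, "ty": 0.67, "tz": 0.02, "ax": 0.03, "ay": 0.03, "az": 0.095}]
[{"fingers": 0.05, "tx": -2.6, "ty": 0.92, "tz": -0.09, "ax": 0.03, "ay": 0.03, "az": 0.095}]
```

{"name": "jog_arm", "arguments": {
  "increments": [
    {"fingers":0.05,"tx":-1.0,"ty":-2.5,"tz":0.4,"ax":0.03,"ay":0.03,"az":0.095},
    {"fingers":0.05,"tx":-1.3,"ty":-2.4,"tz":0.5,"ax":0.03,"ay":0.03,"az":0.095},
    {"fingers":0.05,"tx":-1.5,"ty":-2.2,"tz":0.5,"ax":0.03,"ay":0.03,"az":0.095},
    {"fingers":0.05,"tx":-1.8,"ty":-2.0,"tz":0.5,"ax":0.03,"ay":0.03,"az":0.095},
    {"fingers":0.05,"tx":-2.0,"ty":-1.9,"tz":0.5,"ax":0.03,"ay":0.03,"az":0.095}
  ]
}}

```text
time: 14.62
ee_pos: [406.8, 168.2, 237.2]
eef_rot: [172.7, 23.9, 133.0]
wrist_force: [1.2, 0.3, -0.5]
finger_gap: 0.134
```

{"name": "jog_arm", "arguments": {
  "increments": [
    {"fingers":0.05,"tx":-2.1,"ty":-1.6,"tz":0.5,"ax":0.03,"ay":0.03,"az":0.095},
    {"fingers":0.05,"tx":-2.3,"ty":-1.4,"tz":0.5,"ax":0.03,"ay":0.03,"az":0.095},
    {"fingers":0.05,"tx":-2.4,"ty":-1.2,"tz":0.5,"ax":0.03,"ay":0.03,"az":0.095},
    {"fingers":0.05,"tx":-2.6,"ty":-0.9,"tz":0.4,"ax":0.03,"ay":0.03,"az":0.095},
    {"fingers":0.05,"tx":-2.6,"ty":-0.7,"tz":0.4,"ax":0.03,"ay":0.03,"az":0.095}
  ]
}}

```text
time: 15.03
ee_pos: [424.2, 28.6, 249.4]
eef_rot: [172.7, 10.9, 104.6]
wrist_force: [0.9, 0.9, -0.8]
finger_gap: 0.137
```

```bash
python3 toview.py 455 -136
```

```text
[-2.29e+01 -7.40e+00  1.00e-01  1.25e+02  1.40e+01  5.74e+01 -1.46e+01] [172.6733959   10.86534759 104.60796729]
[{"fingers": 0.05, "tx": -2.74, "ty": -0.26, "tz": 0.49, "ax": 0.029, "ay": 0.025, "az": 0.092}, {"fingers": 0.05, "tx": -2.76, "ty": 0.01, "tz": 0.42, "ax": 0.029, "ay": 0.025, "az": 0.092}, {"fingers": 0.05, "tx": -2.76, "ty": 0.27, "tz": 0.35, "ax": 0.029, "ay": 0.025, "az": 0.092}, {"fingers": 0.05, "tx": -2.73, "ty": 0.53, "tz": 0.27, "ax": 0.029, "ay": 0.025, "az": 0.092}, {"fingers": 0.05, "tx": -2.67, "ty": 0.79, "tz": 0.18, "ax": 0.029, "ay": 0.025, "az": 0.092}]
[{"fingers": 0.05, "tx": -2.59, "ty": 1.04, "tz": 0.09, "ax": 0.029, "ay": 0.025, "az": 0.092}]
```

{"name": "jog_arm", "arguments": {
  "increments": [
    {"fingers":0.05,"tx":-2.7,"ty":-0.3,"tz":0.5,"ax":0.029,"ay":0.025,"az":0.092},
    {"fingers":0.05,"tx":-2.8,"ty":0,"tz":0.4,"ax":0.029,"ay":0.025,"az":0.092},
    {"fingers":0.05,"tx":-2.8,"ty":0.3,"tz":0.4,"ax":0.029,"ay":0.025,"az":0.092},
    {"fingers":0.05,"tx":-2.7,"ty":0.5,"tz":0.3,"ax":0.029,"ay":0.025,"az":0.092},
    {"fingers":0.05,"tx":-2.7,"ty":0.8,"tz":0.2,"ax":0.029,"ay":0.025,"az":0.092}
  ]
}}

```text
time: 15.45
ee_pos: [448.4, -115.0, 251.6]
eef_rot: [178.2, 0.7, 77.6]
wrist_force: [1.5, 1.2, 0.5]
finger_gap: 0.14
```

```bash
python3 hole.py 2 190
```

```text
[ 460.41321288 -122.98601156   60.        ] off tool [   4.2  -13.8 -191.6] rot [-0.031 -0.012 -0.076] [1.48519954 1.18575883 0.4950989 ] 0.13958137047299043
[{"fingers": 0.05, "tx": -0.22, "ty": 0.58, "tz": 3.1, "ax": 0.016, "ay": 0.006, "az": 0.038}, {"fingers": 0.05, "tx": -0.22, "ty": 0.63, "tz": 3.09, "ax": 0.016, "ay": 0.006, "az": 0.038}]
```

{"name": "jog_arm", "arguments": {
  "increments": [
    {"fingers":0.05,"tx":-0.4,"ty":0.6,"tz":2.5,"ax":0.016,"ay":0.006,"az":0.038},
    {"fingers":0.05,"tx":-0.3,"ty":0.6,"tz":2.5,"ax":0.016,"ay":0.006,"az":0.038},
    {"fingers":0.05,"tx":0,"ty":0,"tz":0,"ax":0,"ay":0,"az":0}
  ]
}}

```text
time: 15.7
ee_pos: [461.2, -133.1, 202.6]
eef_rot: [179.9, -0.2, 72.2]
wrist_force: [-1.2, 0.1, -1.2]
finger_gap: 0.135
```

```bash
cat > lookh.py <<'E'
from plan import *
import sys
s=read_state();im=snapshot('wrist')[:,:,::-1].copy()
T=tool(s);h=np.array([460.4,-123.,60])
for a in np.arange(0,360,20):
    q=proj('wrist',h+11.2*np.array([np.cos(np.radians(a)),np.sin(np.radians(a)),0]),s);cv2.circle(im,tuple(int(v*16) for v in q),8,(0,0,255),1,cv2.LINE_AA,4)
q=proj('wrist',[469.6,-92.3,109],s);cv2.circle(im,tuple(int(v*16) for v in q),16,(255,0,0),1,cv2.LINE_AA,4)
q=proj('wrist',(T@[0,0,62,1])[:3],s);cv2.circle(im,tuple(int(v*16) for v in q),16,(0,255,0),1,cv2.LINE_AA,4)
cv2.imwrite(f'pics/{sys.argv[1]}.png',cv2.resize(im[130:320,185:375],None,fx=3.15,fy=3.15,interpolation=cv2.INTER_CUBIC))
E
python3 lookh.py w13; python3 hole.py 2 140
```

```text
[ 460.41321288 -122.98601156   60.        ] off tool [  -8.9    3.6 -144.4] rot [-0.003  0.004  0.017] [ 0.19261853 -0.3961337  -0.82932064] 0.13329819196734502
[{"fingers": 0.05, "tx": 0.43, "ty": -0.2, "tz": 3.22, "ax": 0.002, "ay": -0.002, "az": -0.009}, {"fingers": 0.05, "tx": 0.44, "ty": -0.19, "tz": 3.22, "ax": 0.002, "ay": -0.002, "az": -0.009}]
```

View pics/w13.png

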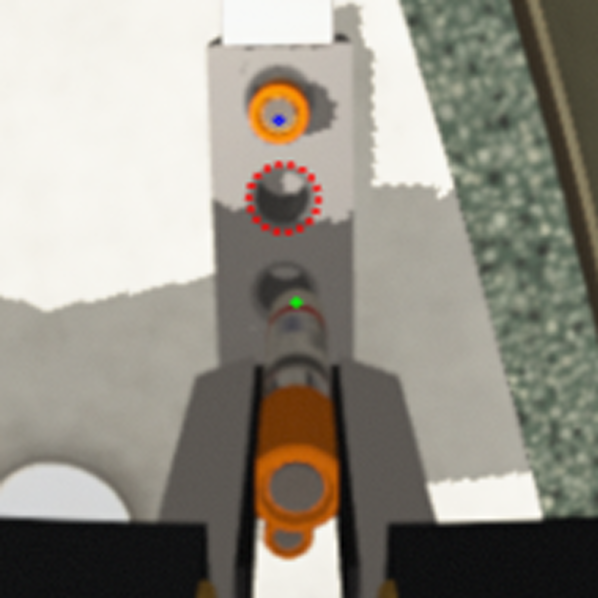

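{"name": "jog_arm", "arguments": {
  "increments": [
    {"fingers":0.05,"tx":0.5,"ty":-0.25,"tz":1.5,"ax":0.002,"ay":-0.002,"az":-0.009},
    {"fingers":0.05,"tx":0.4,"ty":-0.15,"tz":2.0,"ax":0.002,"ay":-0.002,"az":-0.009},
    {"fingers":0.05,"tx":0,"ty":0,"tz":1.5,"ax":0,"ay":0,"az":0},
    {"fingers":0.05,"tx":0,"ty":0,"tz":0,"ax":0,"ay":0,"az":0}
  ]
}}

```text
time: 16.08
ee_pos: [461.2, -119.8, 157.5]
eef_rot: [179.7, -0.1, 73.9]
wrist_force: [-0.9, 0.1, -0.6]
finger_gap: 0.136
```

```bash
python3 lookh.py w14; python3 hole.py 2 133 1
```

```text
[ 460.41321288 -122.98601156   60.        ] off tool [  3.4   0.4 -98.8] rot [-0.006  0.002 -0.01 ] [ 0.08678872 -0.24163137  0.77212489] 0.1336800407305677
[{"fingers": 0.05, "tx": -0.34, "ty": -0.06, "tz": 2.58, "ax": 0.006, "ay": -0.002, "az": 0.01}]
```

View pics/w14.png

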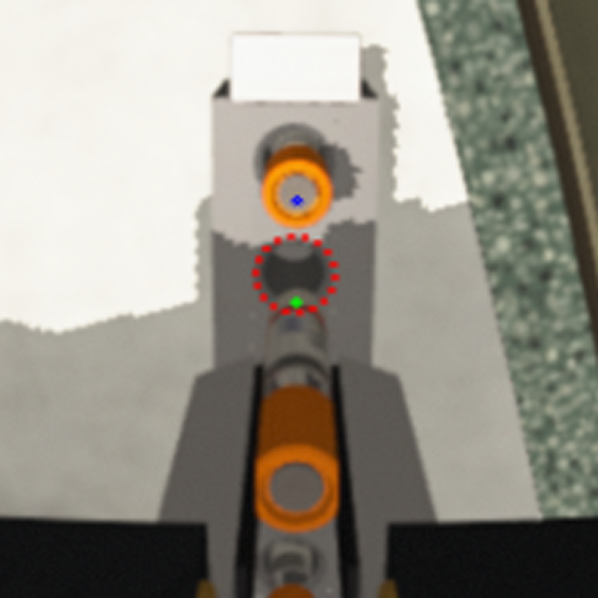

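{"name": "jog_arm", "arguments": {
  "increments": [
    {"fingers":0.05,"tx":-0.35,"ty":0,"tz":1.0,"ax":0.005,"ay":-0.002,"az":0.01},
    {"fingers":0.05,"tx":0,"ty":0,"tz":1.0,"ax":0,"ay":0,"az":0},
    {"fingers":0.05,"tx":0,"ty":0,"tz":0,"ax":0,"ay":0,"az":0}
  ]
}}

```text
time: 16.38
ee_pos: [462.5, -122.5, 141.2]
eef_rot: [179.7, -0.1, 73.4]
wrist_force: [-1.3, 0.2, -0.3]
finger_gap: 0.137
```

```bash
python3 lookh.py w15; python3 hole.py 2 133 1
```

```text
[ 460.41321288 -122.98601156   60.        ] off tool [  0.9   2.2 -81.8] rot [-0.006  0.002 -0.002] [0.53246543 0.44089343 0.09538418] 0.13464220919389538
[{"fingers": 0.05, "tx": -0.09, "ty": -0.22, "tz": 0.88, "ax": 0.006, "ay": -0.002, "az": 0.002}]
```

View pics/w15.png

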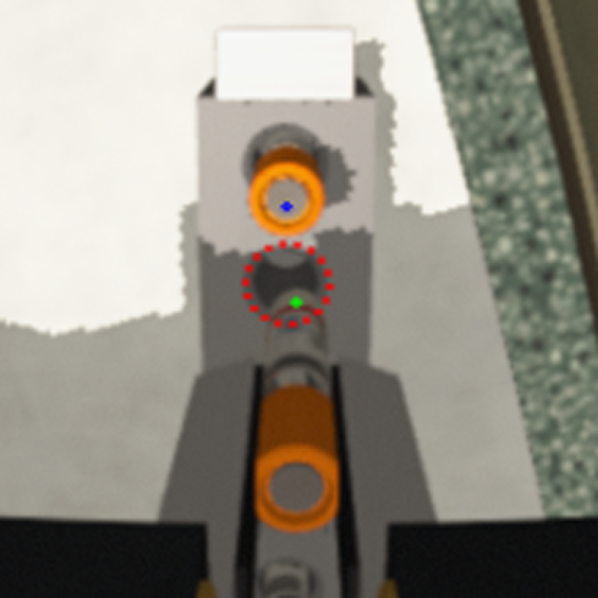

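{"name": "jog_arm", "arguments": {
  "increments": [
    {"fingers":0.05,"tx":-0.1,"ty":-0.25,"tz":0.3,"ax":0.005,"ay":-0.002,"az":0},
    {"fingers":0.05,"tx":0,"ty":0,"tz":0.4,"ax":0,"ay":0,"az":0},
    {"fingers":0.05,"tx":0,"ty":0,"tz":0,"ax":0,"ay":0,"az":0}
  ]
}}

```text
time: 16.68
ee_pos: [460.4, -123.2, 135.2]
eef_rot: [179.9, -0.0, 73.4]
wrist_force: [0.3, 0.3, -0.3]
finger_gap: 0.133
```

```bash
python3 hole.py 2 133 1
```

```text
[ 460.41321288 -122.98601156   60.        ] off tool [ -0.2   0.  -75.2] rot [-0.002  0.    -0.002] [ 0.25042662  0.31744825 -0.27982826] 0.13296652040068
[{"fingers": 0.05, "tx": 0.02, "ty": -0.0, "tz": 0.22, "ax": 0.002, "ay": -0.0, "az": 0.002}]
```

{"name": "jog_arm", "arguments": {
  "increments": [
    {"fingers":0.05,"tx":0,"ty":0,"tz":0.7,"ax":0,"ay":0,"az":0},
    {"fingers":0.05,"tx":0,"ty":0,"tz":0.7,"ax":0,"ay":0,"az":0},
    {"fingers":0.05,"tx":0,"ty":0,"tz":0.7,"ax":0,"ay":0,"az":0}
  ]
}}

```text
time: 16.93
ee_pos: [461.3, -123.4, 113.8]
eef_rot: [179.8, -0.0, 73.4]
wrist_force: [-0.3, -0.6, 0.5]
finger_gap: 0.134
```

```bash
python3 hole.py 2 133 1|head -1
```

```text
[ 460.41321288 -122.98601156   60.        ] off tool [ -0.1   1.  -53.8] rot [-0.004  0.001 -0.002] [-0.3238587  -0.600519    0.50350533] 0.13396040226460942
```

{"name": "jog_arm", "arguments": {
  "increments": [
    {"fingers":0.05,"tx":0,"ty":-0.1,"tz":0.8,"ax":0.002,"ay":0,"az":0},
    {"fingers":0.05,"tx":0,"ty":0,"tz":0.8,"ax":0,"ay":0,"az":0},
    {"fingers":0.05,"tx":0,"ty":0,"tz":0.8,"ax":0,"ay":0,"az":0},
    {"fingers":0.05,"tx":0,"ty":0,"tz":0.8,"ax":0,"ay":0,"az":0}
  ]
}}

```text
time: 17.27
ee_pos: [459.9, -123.0, 77.8]
eef_rot: [179.9, -0.0, 73.4]
wrist_force: [-0.5, -0.1, 0.1]
finger_gap: 0.133
```

```bash
python3 hole.py 2 133 1|head -1
```

```text
[ 460.41321288 -122.98601156   60.        ] off tool [ -0.2  -0.5 -17.8] rot [-0.001  0.    -0.002] [-0.49551226 -0.08727594  0.05595855] 0.13330665292157312
```

{"name": "jog_arm", "arguments": {
  "increments": [
    {"fingers":0.05,"tx":0,"ty":0,"tz":0.2,"ax":0,"ay":0,"az":0},
    {"fingers":0.05,"tx":0,"ty":0,"tz":0.15,"ax":0,"ay":0,"az":0},
    {"fingers":0.05,"tx":0,"ty":0,"tz":0,"ax":0,"ay":0,"az":0}
  ]
}}

```text
time: 17.52
ee_pos: [459.9, -123.2, 72.6]
eef_rot: [-180.0, 0.0, 73.4]
wrist_force: [-3.4, 0.3, 5.4]
finger_gap: 0.137
```

{"name": "jog_arm", "arguments": {
  "increments": [
    {"fingers":0.05,"tx":0,"ty":0,"tz":0.1,"ax":0,"ay":0,"az":0},
    {"fingers":0.05,"tx":0,"ty":0,"tz":0,"ax":0,"ay":0,"az":0}
  ]
}}

```text
time: 17.68
ee_pos: [460.7, -123.4, 72.6]
eef_rot: [180.0, -0.0, 73.4]
wrist_force: [-1.0, 0.3, 1.3]
finger_gap: 0.137
```

{"name": "jog_arm", "arguments": {
  "increments": [
    {"fingers":0.05,"tx":0,"ty":0,"tz":0.25,"ax":0,"ay":0,"az":0},
    {"fingers":0.05,"tx":0,"ty":0,"tz":0,"ax":0,"ay":0,"az":0}
  ]
}}

```text
time: 17.85
ee_pos: [461.8, -123.6, 71.4]
eef_rot: [179.9, -0.1, 73.3]
wrist_force: [-1.3, 0.1, -1.0]
finger_gap: 0.133
```

{"name": "jog_arm", "arguments": {
  "increments": [
    {"fingers":0.05,"tx":0,"ty":0,"tz":0.25,"ax":0,"ay":0,"az":0},
    {"fingers":0.05,"tx":0,"ty":0,"tz":0,"ax":0,"ay":0,"az":0},
    {"fingers":0.05,"tx":0,"ty":0,"tz":0,"ax":0,"ay":0,"az":0}
  ]
}}

```text
time: 18.1
ee_pos: [462.0, -123.4, 69.9]
eef_rot: [179.9, -0.1, 73.3]
wrist_force: [-0.7, 1.1, 0.1]
finger_gap: 0.134
```

```bash
python3 lookh.py w16;python3 hole.py 2 133 1|head -1
```

```text
[ 460.41321288 -122.98601156   60.        ] off tool [ 0.1  1.7 -9.9] rot [-0.003  0.003 -0.   ] [-2.17721314  0.0983559   0.32399002] 0.13232322860823212
```

View pics/w16.png

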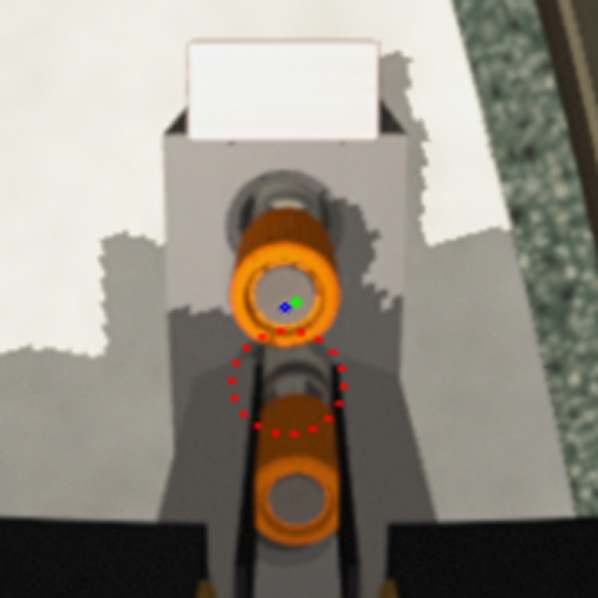

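{"name": "jog_arm", "arguments": {
  "increments": [
    {"fingers":0.28,"tx":0,"ty":0,"tz":0,"ax":0,"ay":0,"az":0},
    {"fingers":0.28,"tx":0,"ty":0,"tz":0,"ax":0,"ay":0,"az":0},
    {"fingers":0.28,"tx":0,"ty":-0.1,"tz":0,"ax":0,"ay":0,"az":0},
    {"fingers":0.28,"tx":0,"ty":0,"tz":-1.0,"ax":0,"ay":0,"az":0},
    {"fingers":0.28,"tx":0,"ty":0,"tz":-2.0,"ax":0,"ay":0,"az":0}
  ]
}}

```text
time: 18.57
ee_pos: [459.3, -123.1, 98.2]
eef_rot: [-179.9, -0.0, 73.3]
wrist_force: [-0.1, 0.2, 0.7]
finger_gap: 0.278
```

{"name": "jog_arm", "arguments": {
  "increments": [
    {"fingers":0.3,"tx":0,"ty":0,"tz":-3,"ax":0,"ay":0,"az":0},
    {"fingers":0.3,"tx":0,"ty":0,"tz":-3,"ax":0,"ay":0,"az":0},
    {"fingers":0.3,"tx":0,"ty":0,"tz":-3.5,"ax":0,"ay":0,"az":0}
  ]
}}

```text
time: 18.82
ee_pos: [456.6, -123.5, 195.5]
eef_rot: [-179.5, 0.1, 73.3]
wrist_force: [0.7, 1.2, -0.2]
finger_gap: 0.298
```

```bash
python3 - <<'E'
from plan import *
s=read_state();im=snapshot('wrist')[:,:,::-1].copy();print(s['ee_pos'],np.round(s['joint_pos'],1))
for h in ([469.6,-92.3,109],[460.4,-123,109]):
    q=proj('wrist',h,s);cv2.circle(im,tuple(int(v*16) for v in q),16,(255,0,0),1,cv2.LINE_AA,4)
cv2.imwrite('pics/w17.png',cv2.resize(im[130:320,185:375],None,fx=3.15,fy=3.15,interpolation=cv2.INTER_CUBIC))
im=snapshot('scene')[:,:,::-1];cv2.imwrite('pics/s17.png',cv2.resize(im[180:300,260:420],None,fx=4,fy=4,interpolation=cv2.INTER_CUBIC))
E
```

```text
[ 456.55191869 -123.50808501  195.47043092] [ -9.6   6.   18.3 118.3  -2.2  56.5  -7. ]
```

View pics/w17.png

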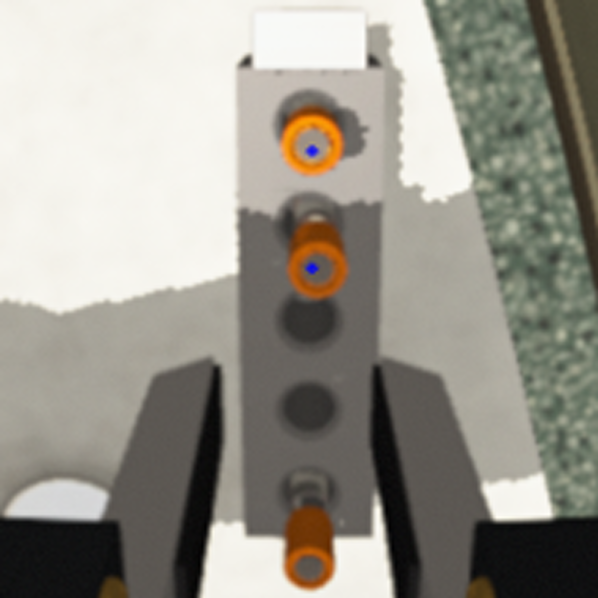

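View pics/s17.png

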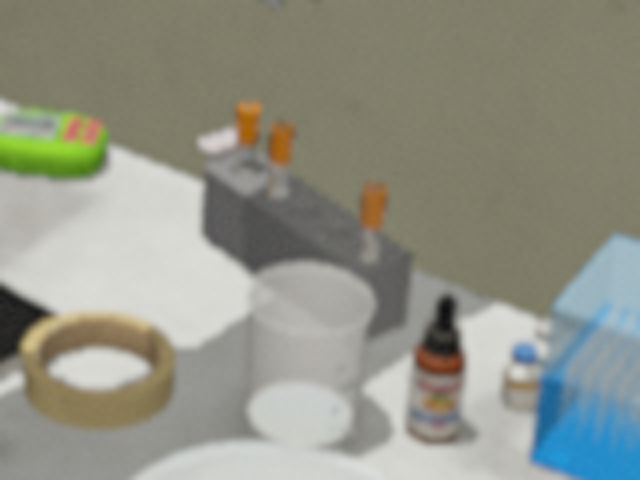

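```bash
python3 - <<'E'
from plan import *
f,u,Rt=tube(5);print(f,u,f+u*170)
E
python3 go3.py 5 -1 180
```

```text
[333.69804038 235.53311744  35.        ] [0.41433777 0.39662846 0.81915204] [404.13546197 302.95995609 174.25584753]
off [-223.4  347.1] s 44.7 rot [-0.158  0.598 -0.499] [ -9.6   5.7  18.3 118.   -2.2  56.5  -7. ] gap 0.301 [ 0.5 -0.2 -1.1]
[{"fingers": 0.3, "tx": 2.65, "ty": -1.16, "tz": 0.12, "ax": 0.011, "ay": -0.04, "az": 0.033}, {"fingers": 0.3, "tx": 2.61, "ty": -1.25, "tz": 0.02, "ax": 0.011, "ay": -0.04, "az": 0.033}, {"fingers": 0.3, "tx": 2.57, "ty": -1.33, "tz": -0.07, "ax": 0.011, "ay": -0.04, "az": 0.033}, {"fingers": 0.3, "tx": 2.52, "ty": -1.42, "tz": -0.15, "ax": 0.011, "ay": -0.04, "az": 0.033}, {"fingers": 0.3, "tx": 2.46, "ty": -1.5, "tz": -0.24, "ax": 0.011, "ay": -0.04, "az": 0.033}]
[{"fingers": 0.3, "tx": 2.4, "ty": -1.59, "tz": -0.32, "ax": 0.011, "ay": -0.04, "az": 0.033}, {"fingers": 0.3, "tx": 2.33, "ty": -1.67, "tz": -0.4, "ax": 0.011, "ay": -0.04, "az": 0.033}, {"fingers": 0.3, "tx": 2.26, "ty": -1.75, "tz": -0.47, "ax": 0.011, "ay": -0.04, "az": 0.033}, {"fingers": 0.3, "tx": 2.18, "ty": -1.83, "tz": -0.54, "ax": 0.011, "ay": -0.04, "az": 0.033}, {"fingers": 0.3, "tx": 2.1, "ty": -1.91, "tz": -0.6, "ax": 0.011, "ay": -0.04, "az": 0.033}]
[{"fingers": 0.3, "tx": 2.01, "ty": -1.98, "tz": -0.67, "ax": 0.011, "ay": -0.04, "az": 0.033}, {"fingers": 0.3, "tx": 1.91, "ty": -2.05, "tz": -0.72, "ax": 0.011, "ay": -0.04, "az": 0.033}, {"fingers": 0.3, "tx": 1.81, "ty": -2.12, "tz": -0.77, "ax": 0.011, "ay": -0.04, "az": 0.033}, {"fingers": 0.3, "tx": 1.71, "ty": -2.19, "tz": -0.82, "ax": 0.011, "ay": -0.04, "az": 0.033}, {"fingers": 0.3, "tx": 1.6, "ty": -2.25, "tz": -0.86, "ax": 0.011, "ay": -0.04, "az": 0.033}]
```

{"name": "jog_arm", "arguments": {
  "increments": [
    {"fingers":0.3,"tx":2.2,"ty":-1.0,"tz":-2.0,"ax":0,"ay":0,"az":0},
    {"fingers":0.3,"tx":2.6,"ty":-1.2,"tz":-0.5,"ax":0.011,"ay":-0.04,"az":0.033},
    {"fingers":0.3,"tx":2.6,"ty":-1.3,"tz":0,"ax":0.011,"ay":-0.04,"az":0.033},
    {"fingers":0.3,"tx":2.5,"ty":-1.4,"tz":-0.1,"ax":0.011,"ay":-0.04,"az":0.033},
    {"fingers":0.3,"tx":2.5,"ty":-1.5,"tz":-0.2,"ax":0.011,"ay":-0.04,"az":0.033}
  ]
}}

```text
time: 19.33
ee_pos: [440.5, 10.8, 229.2]
eef_rot: [-178.8, 9.4, 64.6]
wrist_force: [1.4, -0.5, 0.7]
finger_gap: 0.297
```

{"name": "jog_arm", "arguments": {
  "increments": [
    {"fingers":0.3,"tx":2.4,"ty":-1.6,"tz":-0.3,"ax":0.011,"ay":-0.04,"az":0.033},
    {"fingers":0.3,"tx":2.3,"ty":-1.7,"tz":-0.4,"ax":0.011,"ay":-0.04,"az":0.033},
    {"fingers":0.3,"tx":2.3,"ty":-1.8,"tz":-0.5,"ax":0.011,"ay":-0.04,"az":0.033},
    {"fingers":0.3,"tx":2.2,"ty":-1.8,"tz":-0.5,"ax":0.011,"ay":-0.04,"az":0.033},
    {"fingers":0.3,"tx":2.1,"ty":-1.9,"tz":-0.6,"ax":0.011,"ay":-0.04,"az":0.033}
  ]
}}

```text
time: 19.75
ee_pos: [419.0, 161.0, 229.7]
eef_rot: [-178.6, 21.5, 54.4]
wrist_force: [0.8, -0.7, 0.3]
finger_gap: 0.299
```

```bash
python3 go3.py 5 -1 170
```

```text
off [-103.4  112.9] s 165.3 rot [-0.064  0.232 -0.167] [-36.1  14.7   2.3 105.9   5.6  80.2 -71.6] gap 0.299 [ 0.8 -0.7  0.3]
[{"fingers": 0.3, "tx": 1.99, "ty": -1.57, "tz": 0.25, "ax": 0.011, "ay": -0.039, "az": 0.028}, {"fingers": 0.3, "tx": 1.96, "ty": -1.63, "tz": 0.19, "ax": 0.011, "ay": -0.039, "az": 0.028}, {"fingers": 0.3, "tx": 1.92, "ty": -1.68, "tz": 0.13, "ax": 0.011, "ay": -0.039, "az": 0.028}, {"fingers": 0.3, "tx": 1.87, "ty": -1.73, "tz": 0.07, "ax": 0.011, "ay": -0.039, "az": 0.028}, {"fingers": 0.3, "tx": 1.83, "ty": -1.78, "tz": 0.02, "ax": 0.011, "ay": -0.039, "az": 0.028}]
[{"fingers": 0.3, "tx": 1.78, "ty": -1.83, "tz": -0.03, "ax": 0.011, "ay": -0.039, "az": 0.028}]
```

{"name": "jog_arm", "arguments": {
  "increments": [
    {"fingers":0.3,"tx":2.0,"ty":-1.6,"tz":0.1,"ax":0.011,"ay":-0.039,"az":0.028},
    {"fingers":0.3,"tx":2.0,"ty":-1.6,"tz":0.1,"ax":0.011,"ay":-0.039,"az":0.028},
    {"fingers":0.3,"tx":1.9,"ty":-1.7,"tz":0.1,"ax":0.011,"ay":-0.039,"az":0.028},
    {"fingers":0.3,"tx":1.9,"ty":-1.7,"tz":0,"ax":0.011,"ay":-0.039,"az":0.028},
    {"fingers":0.3,"tx":1.8,"ty":-1.8,"tz":0,"ax":0.011,"ay":-0.039,"az":0.028}
  ]
}}

```text
time: 20.17
ee_pos: [406.7, 288.5, 188.0]
eef_rot: [-179.9, 33.2, 45.1]
wrist_force: [0.5, -0.0, -0.5]
finger_gap: 0.302
```

```bash
python3 go3.py 5 -1 145
```

```text
off [-14.5  12.2] s 176.6 rot [-0.011  0.032 -0.02 ] [-44.1  30.3   1.   92.8   0.5  90.1 -88.1] gap 0.302 [ 0.5 -0.  -0.5]
[{"fingers": 0.3, "tx": 0.69, "ty": -0.62, "tz": 1.6, "ax": 0.006, "ay": -0.016, "az": 0.01}, {"fingers": 0.3, "tx": 0.71, "ty": -0.61, "tz": 1.59, "ax": 0.006, "ay": -0.016, "az": 0.01}]
```

{"name": "jog_arm", "arguments": {
  "increments": [
    {"fingers":0.3,"tx":0.7,"ty":-0.6,"tz":1.2,"ax":0.006,"ay":-0.016,"az":0.01},
    {"fingers":0.3,"tx":0.6,"ty":-0.5,"tz":1.2,"ax":0.006,"ay":-0.016,"az":0.01},
    {"fingers":0.3,"tx":0,"ty":0,"tz":0.8,"ax":0,"ay":0,"az":0},
    {"fingers":0.3,"tx":0,"ty":0,"tz":0,"ax":0,"ay":0,"az":0}
  ]
}}

```text
time: 20.5
ee_pos: [391.3, 296.4, 149.6]
eef_rot: [180.0, 35.5, 43.9]
wrist_force: [1.3, -0.3, -0.4]
finger_gap: 0.301
```

```bash
python3 look.py 5 w18; python3 go3.py 5 -1 110
```

```text
[284.5 235.7]
[284.4 233.4]
[283.7 220.4]
[284.3 155.4]
off [ 2.7 -4.2] s 142.7 rot [-0.002 -0.008 -0.003] [-44.9  33.5   0.7  93.7  -0.6  88.2 -90.1] gap 0.301 [-0.4 -0.  -0.8]
[{"fingers": 0.3, "tx": -0.12, "ty": 0.21, "tz": 1.63, "ax": 0.001, "ay": 0.004, "az": 0.001}, {"fingers": 0.3, "tx": -0.13, "ty": 0.21, "tz": 1.63, "ax": 0.001, "ay": 0.004, "az": 0.001}]
```

View pics/w18.png

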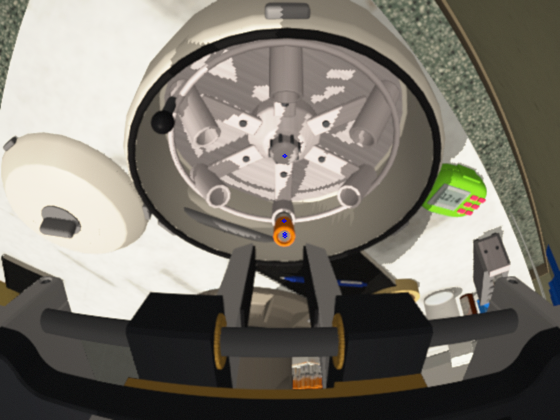

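{"name": "jog_arm", "arguments": {
  "increments": [
    {"fingers":0.3,"tx":-0.15,"ty":0.25,"tz":1.2,"ax":0,"ay":0.004,"az":0},
    {"fingers":0.3,"tx":-0.1,"ty":0.2,"tz":1.2,"ax":0,"ay":0.004,"az":0},
    {"fingers":0.3,"tx":0,"ty":0,"tz":0.6,"ax":0,"ay":0,"az":0},
    {"fingers":0.3,"tx":0,"ty":0,"tz":0,"ax":0,"ay":0,"az":0}
  ]
}}

```text
time: 20.88
ee_pos: [382.6, 278.0, 130.6]
eef_rot: [179.9, 34.6, 43.8]
wrist_force: [0.6, 0.9, 0.4]
finger_gap: 0.3
```

```bash
python3 look.py 5 w19; python3 go3.py 5 -1 62 4
```

```text
[274.1 243.6]
[274.2 241. ]
[274.7 226.3]
[274.2 153.7]
off [-1.6  3.2] s 116.1 rot [-0.002  0.008 -0.001] [-44.4  32.7   0.7  97.6  -0.2  84.3 -89.7] gap 0.298 [-0.3 -0.3  1.9]
[{"fingers": 0.3, "tx": 0.03, "ty": -0.08, "tz": 1.35, "ax": 0.0, "ay": -0.002, "az": 0.0}, {"fingers": 0.3, "tx": 0.03, "ty": -0.08, "tz": 1.35, "ax": 0.0, "ay": -0.002, "az": 0.0}, {"fingers": 0.3, "tx": 0.04, "ty": -0.08, "tz": 1.35, "ax": 0.0, "ay": -0.002, "az": 0.0}, {"fingers": 0.3, "tx": 0.04, "ty": -0.08, "tz": 1.35, "ax": 0.0, "ay": -0.002, "az": 0.0}]
```

View pics/w19b.png

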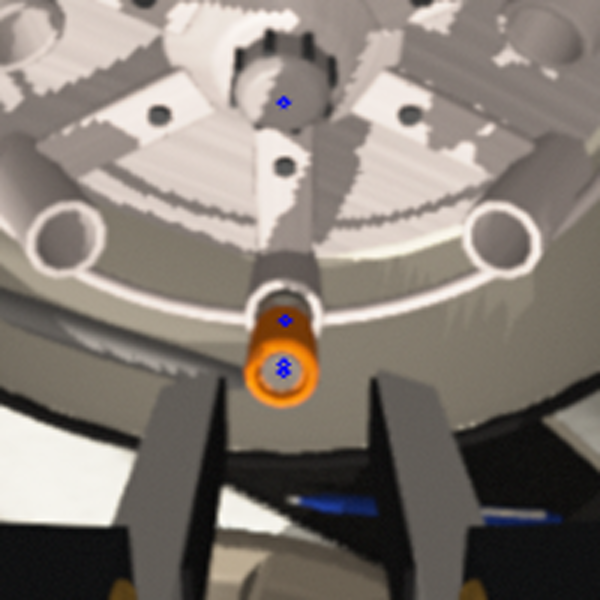

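{"name": "jog_arm", "arguments": {
  "increments": [
    {"fingers":0.3,"tx":0.1,"ty":-0.3,"tz":0.3,"ax":0,"ay":-0.006,"az":0},
    {"fingers":0.3,"tx":0,"ty":0,"tz":0.6,"ax":0,"ay":0,"az":0},
    {"fingers":0.3,"tx":0,"ty":0,"tz":0,"ax":0,"ay":0,"az":0}
  ]
}}

```text
time: 21.18
ee_pos: [378.8, 278.3, 124.4]
eef_rot: [179.9, 34.7, 43.8]
wrist_force: [0.1, 0.4, 0.3]
finger_gap: 0.301
```

```bash
python3 go3.py 5 -1 62 4
```

```text
off [-0.4  0.3] s 108.9 rot [-0.002  0.005 -0.   ] [-44.5  33.    0.6  98.2  -0.3  83.6 -90. ] gap 0.301 [0.1 0.4 0.3]
[{"fingers": 0.3, "tx": 0.0, "ty": -0.01, "tz": 1.17, "ax": 0.0, "ay": -0.001, "az": 0.0}, {"fingers": 0.3, "tx": 0.01, "ty": -0.01, "tz": 1.17, "ax": 0.0, "ay": -0.001, "az": 0.0}, {"fingers": 0.3, "tx": 0.01, "ty": -0.01, "tz": 1.17, "ax": 0.0, "ay": -0.001, "az": 0.0}, {"fingers": 0.3, "tx": 0.01, "ty": -0.01, "tz": 1.17, "ax": 0.0, "ay": -0.001, "az": 0.0}]
```

{"name": "jog_arm", "arguments": {
  "increments": [
    {"fingers":0.3,"tx":0.05,"ty":0,"tz":1.1,"ax":0,"ay":-0.003,"az":0},
    {"fingers":0.3,"tx":0,"ty":0,"tz":1.1,"ax":0,"ay":0,"az":0},
    {"fingers":0.3,"tx":0,"ty":0,"tz":1.1,"ax":0,"ay":0,"az":0}
  ]
}}

```text
time: 21.43
ee_pos: [365.8, 266.2, 96.0]
eef_rot: [179.9, 34.7, 43.8]
wrist_force: [-0.0, 0.2, 0.6]
finger_gap: 0.302
```

```bash
python3 go3.py 5 -1 62 1
```

```text
off [1.4 0.1] s 75.5 rot [-0.002  0.005 -0.001] [-44.4  33.6   0.4 101.4  -0.3  79.6 -90.1] gap 0.302 [-0.   0.2  0.6]
[{"fingers": 0.3, "tx": -0.14, "ty": -0.01, "tz": 1.35, "ax": 0.002, "ay": -0.005, "az": 0.001}]
```

{"name": "jog_arm", "arguments": {
  "increments": [
    {"fingers":0.3,"tx":-0.1,"ty":0,"tz":0.7,"ax":0.002,"ay":-0.004,"az":0},
    {"fingers":0.3,"tx":0,"ty":0,"tz":0.4,"ax":0,"ay":0,"az":0},
    {"fingers":0.25,"tx":0,"ty":0,"tz":0,"ax":0,"ay":0,"az":0}
  ]
}}

```text
time: 21.68
ee_pos: [357.8, 258.5, 84.3]
eef_rot: [-180.0, 35.2, 43.8]
wrist_force: [0.1, 0.5, 0.5]
finger_gap: 0.266
```

```bash
python3 go3.py 5 -1 62 1
```

```text
off [-1.  0.] s 59.4 rot [ 0.    -0.004 -0.001] [-44.3  34.1   0.3 102.9  -0.3  78.3 -90. ] gap 0.266 [0.1 0.5 0.5]
[{"fingers": 0.3, "tx": 0.1, "ty": -0.0, "tz": -0.26, "ax": -0.0, "ay": 0.004, "az": 0.001}]
```

{"name": "jog_arm", "arguments": {
  "increments": [
    {"fingers":0.2,"tx":0.1,"ty":0,"tz":-0.2,"ax":0,"ay":0.004,"az":0},
    {"fingers":0.05,"tx":0,"ty":0,"tz":0,"ax":0,"ay":0,"az":0},
    {"fingers":0.05,"tx":0,"ty":0,"tz":0,"ax":0,"ay":0,"az":0},
    {"fingers":0.05,"tx":0,"ty":0,"tz":0,"ax":0,"ay":0,"az":0}
  ],
  "force": 25
}}

```text
time: 22.02
ee_pos: [359.4, 260.1, 85.6]
eef_rot: [-179.9, 35.0, 43.8]
wrist_force: [-1.5, 0.4, 0.1]
finger_gap: 0.136
```

{"name": "jog_arm", "arguments": {
  "increments": [
    {"fingers":0.05,"tx":0,"ty":0,"tz":-0.8,"ax":0,"ay":0,"az":0},
    {"fingers":0.05,"tx":0,"ty":0,"tz":-0.8,"ax":0,"ay":0,"az":0},
    {"fingers":0.05,"tx":0,"ty":0,"tz":-0.8,"ax":0,"ay":0,"az":0}
  ]
}}

```text
time: 22.27
ee_pos: [369.8, 270.0, 106.6]
eef_rot: [-180.0, 35.0, 43.8]
wrist_force: [-0.0, 0.2, -0.3]
finger_gap: 0.138
```

```bash
python3 go3.py 5 -1 62 1|head -1
```

```text
off [-0.2  0.1] s 87.3 rot [ 0.    -0.001 -0.001] [-44.4  33.5   0.5 100.2  -0.4  81.4 -90. ] gap 0.138 [-0.   0.2 -0.3]
```

{"name": "jog_arm", "arguments": {
  "increments": [
    {"fingers":0.05,"tx":0,"ty":0,"tz":-1.2,"ax":0,"ay":0,"az":0},
    {"fingers":0.05,"tx":0,"ty":0,"tz":-1.2,"ax":0,"ay":0,"az":0},
    {"fingers":0.05,"tx":0,"ty":0,"tz":-1.2,"ax":0,"ay":0,"az":0},
    {"fingers":0.05,"tx":0,"ty":0,"tz":-1.2,"ax":0,"ay":0,"az":0},
    {"fingers":0.05,"tx":0,"ty":0,"tz":-1.2,"ax":0,"ay":0,"az":0}
  ]
}}

```text
time: 22.68
ee_pos: [397.9, 296.8, 161.6]
eef_rot: [-180.0, 34.8, 43.8]
wrist_force: [-0.5, -0.1, -1.3]
finger_gap: 0.136
```

```bash
python3 look.py 5 w20; python3 go3.py 5 -1 62 1|head -1
```

```text
[278.7 227.4]
[278.7 225.4]
[278.8 214.3]
[278.7 151.4]
off [0.6 0. ] s 157.1 rot [ 0.     0.006 -0.001] [-44.7  32.8   0.9  92.8  -0.5  89.2 -89.8] gap 0.135 [-0.2  0.6  2. ]
```

View pics/w20b.png

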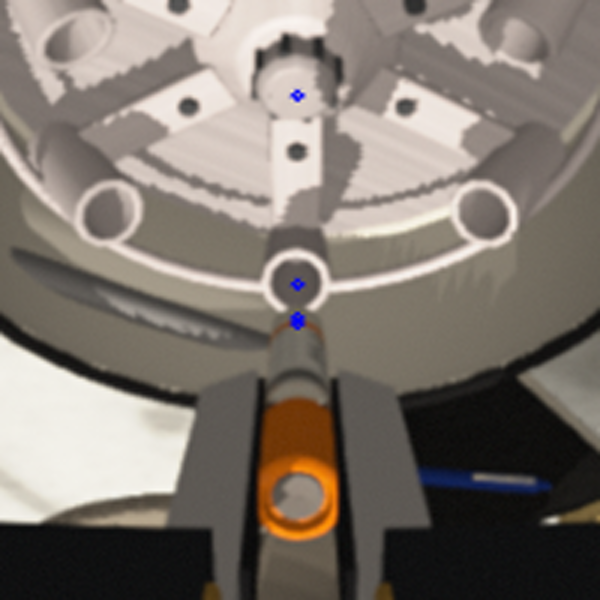

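{"name": "jog_arm", "arguments": {
  "increments": [
    {"fingers":0.05,"tx":-1.5,"ty":0,"tz":-2.1,"ax":0,"ay":0,"az":0},
    {"fingers":0.05,"tx":-1.8,"ty":0,"tz":-2.6,"ax":0,"ay":0,"az":0},
    {"fingers":0.05,"tx":-1.8,"ty":0,"tz":-2.6,"ax":0,"ay":0,"az":0},
    {"fingers":0.05,"tx":-1.0,"ty":0,"tz":-1.5,"ax":0,"ay":0,"az":0}
  ]
}}

```text
time: 23.07
ee_pos: [399.0, 298.1, 273.0]
eef_rot: [-180.0, 34.9, 43.8]
wrist_force: [-0.1, -0.8, -0.2]
finger_gap: 0.13
```

```bash
cat > up.py <<'E'
from plan import *
s=read_state();T=tool(s)
x=T[:3,0].copy();x[2]=0;z=np.array([0,0,-1.]);x/=np.linalg.norm(x)
Rt=np.c_[x,np.cross(z,x),z]
print(s['ee_pos'],s['eef_rot'],np.round(s['joint_pos'],1),s['dq'].round(1),s['finger_gap'])
rows(Rt,[s['ee_pos'][0],s['ee_pos'][1],265],0.05,wmax=5)
E
python3 up.py
```

```text
[398.97140066 298.10891401 272.95191468] [-179.95186519   34.88853543   43.84197031] [-45.   27.2   1.4  87.3  -0.5 100.4 -89.7] [ -0.7  -8.7   1.  -12.8  -0.1  22.2   0.2] 0.13010609927363784
[{"fingers": 0.05, "tx": 0.06, "ty": 0.0, "tz": 0.09, "ax": -0.0, "ay": 0.087, "az": -0.0}, {"fingers": 0.05, "tx": 0.06, "ty": 0.0, "tz": 0.1, "ax": -0.0, "ay": 0.087, "az": -0.0}, {"fingers": 0.05, "tx": 0.05, "ty": 0.0, "tz": 0.1, "ax": -0.0, "ay": 0.087, "az": -0.0}, {"fingers": 0.05, "tx": 0.04, "ty": 0.0, "tz": 0.11, "ax": -0.0, "ay": 0.087, "az": -0.0}, {"fingers": 0.05, "tx": 0.03, "ty": 0.0, "tz": 0.11, "ax": -0.0, "ay": 0.087, "az": -0.0}]
[{"fingers": 0.05, "tx": 0.02, "ty": 0.0, "tz": 0.11, "ax": -0.0, "ay": 0.087, "az": -0.0}, {"fingers": 0.05, "tx": 0.01, "ty": 0.0, "tz": 0.11, "ax": -0.0, "ay": 0.087, "az": -0.0}]
```

{"name": "jog_arm", "arguments": {
  "increments": [
    {"fingers":0.05,"tx":0,"ty":0,"tz":0,"ax":0,"ay":0.05,"az":0},
    {"fingers":0.05,"tx":0,"ty":0,"tz":0,"ax":0,"ay":0.09,"az":0},
    {"fingers":0.05,"tx":0,"ty":0,"tz":0,"ax":0,"ay":0.09,"az":0},
    {"fingers":0.05,"tx":0,"ty":0,"tz":0,"ax":0,"ay":0.09,"az":0},
    {"fingers":0.05,"tx":0,"ty":0,"tz":0,"ax":0,"ay":0.09,"az":0}
  ]
}}

```text
time: 23.48
ee_pos: [402.2, 301.9, 277.0]
eef_rot: [-180.0, 10.3, 43.9]
wrist_force: [0.3, 0.4, 0.1]
finger_gap: 0.132
```

```bash
python3 up.py
```

```text
[402.18081759 301.94049301 276.95503607] [-179.96653853   10.30012742   43.88824504] [-44.5  11.3   0.4 101.5  -0.2  77.5 -90.2] [  1.8 -42.9  -2.8  42.    0.9 -64.6  -1.1] 0.13249160091389214
[{"fingers": 0.05, "tx": 0.07, "ty": 0.0, "tz": 0.39, "ax": -0.0, "ay": 0.06, "az": -0.0}, {"fingers": 0.05, "tx": 0.05, "ty": 0.0, "tz": 0.4, "ax": -0.0, "ay": 0.06, "az": -0.0}, {"fingers": 0.05, "tx": 0.02, "ty": 0.0, "tz": 0.4, "ax": -0.0, "ay": 0.06, "az": -0.0}]
```

{"name": "jog_arm", "arguments": {
  "increments": [
    {"fingers":0.05,"tx":0,"ty":0,"tz":0,"ax":0,"ay":0.06,"az":0},
    {"fingers":0.05,"tx":0,"ty":0,"tz":0,"ax":0,"ay":0.05,"az":0},
    {"fingers":0.05,"tx":0,"ty":0,"tz":0,"ax":0,"ay":0.02,"az":0},
    {"fingers":0.05,"tx":0,"ty":0,"tz":0,"ax":0,"ay":0,"az":0},
    {"fingers":0.05,"tx":0,"ty":0,"tz":0,"ax":0,"ay":0,"az":0}
  ]
}}

```text
time: 23.9
ee_pos: [401.8, 300.9, 281.9]
eef_rot: [-180.0, 1.8, 43.8]
wrist_force: [0.6, 0.6, -0.2]
finger_gap: 0.137
```

```bash
python3 up.py|head -1
```

```text
[401.81503741 300.86768508 281.93935623] [-179.96963312    1.76897186   43.82549049] [-4.42e+01  5.50e+00  1.00e-01  1.07e+02 -0.00e+00  6.93e+01 -9.03e+01] [-0.  -0.4  0.   0.  -0.   0.2 -0.1] 0.13740071957573555
```

{"name": "jog_arm", "arguments": {
  "increments": [
    {"fingers":0.05,"tx":0,"ty":0,"tz":0,"ax":0,"ay":0.03,"az":0},
    {"fingers":0.05,"tx":0,"ty":0,"tz":0,"ax":0,"ay":0,"az":0},
    {"fingers":0.05,"tx":0,"ty":0,"tz":0,"ax":0,"ay":0,"az":0},
    {"fingers":0.05,"tx":0,"ty":0,"tz":0,"ax":0,"ay":0,"az":0}
  ]
}}

```text
time: 24.23
ee_pos: [402.5, 301.9, 281.1]
eef_rot: [-180.0, 0.4, 43.9]
wrist_force: [-0.1, -0.1, 0.5]
finger_gap: 0.135
```

```bash
python3 up.py|head -1; python3 - <<'E'
from plan import *
s=read_state();T=tool(s);im=snapshot('wrist')[:,:,::-1].copy()
for z in(62,-35):
    q=proj('wrist',(T@[0,0,z,1])[:3],s);cv2.circle(im,tuple(int(v*16) for v in q),16,(0,255,0),1,cv2.LINE_AA,4)
cv2.imwrite('pics/w21.png',cv2.resize(im[60:320,150:410],None,fx=2.3,fy=2.3,interpolation=cv2.INTER_CUBIC))
im=snapshot('scene')[:,:,::-1];cv2.imwrite('pics/s21.png',cv2.resize(im[90:290,100:420],None,fx=2.5,fy=2.5,interpolation=cv2.INTER_CUBIC))
im=snapshot('top')[:,:,::-1];cv2.imwrite('pics/t21.png',im)
E
```

```text
[402.48416689 301.88997671 281.129955  ] [-179.97024204    0.43256819   43.85657778] [-44.2   4.8  -0.  107.8  -0.   67.8 -90.3] [-0.2  1.4  0.  -1.  -0.1  1.  -0. ] 0.1350134149252993
```

View pics/w21.png

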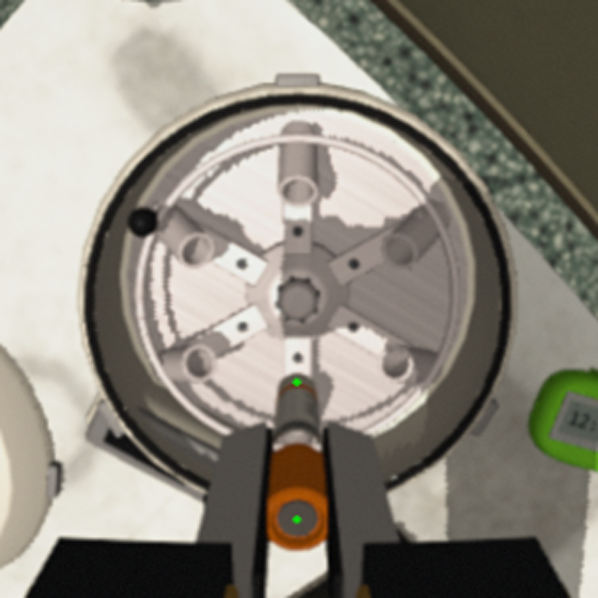

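View pics/s21.png

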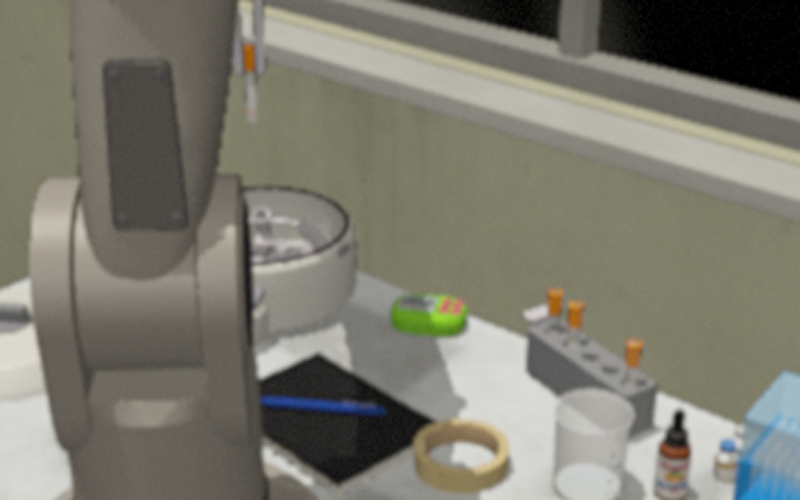

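View pics/t21.png

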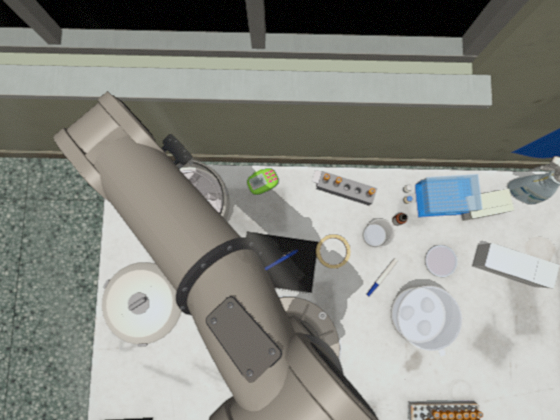

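```bash
python3 - <<'E'
from plan import *
s=read_state();print(s['time'],s['wrist_force'],s['dq'].round(2),s['finger_gap']);print(close_job())
E
```

```text
24.3833 [-0.01124622 -0.37673926  0.10694231] [-0.06 -0.37  0.04  0.26 -0.07 -0.32  0.01] 0.13726421901459482
the job is handed in; nothing more can be done
None
```

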